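Load the label stand for date coding

TASK

Load the label stand: put each label roll flat down on the turning spindle that fits its core (the white roll with the small core on the slim orange spindle, the yellow roll with the wide core on the thick blue spindle), then lock each roll with the keeper of its spindle's colour lying flat on top of it. Stand the date stamp upright in its black rest between the two rolls, and leave the black marker and the cutter lying where they are.

Things in the scene. Friction and masses are not known exactly. Their poses are not given: they have to be found in the camera images.
- white_roll: white label roll lying flat, core vertical: outer diameter 60 mm, height 40 mm, open cardboard core with a 26 mm hole right through, orange printed labels round its side; about 0.12 kg. Origin at the centre of its underside, z up along the core. Grasp across its outside.
- yellow_roll: yellow label roll lying flat, core vertical: outer diameter 64 mm, height 32 mm, open core with a 41 mm hole right through, green printed labels round its side; about 0.10 kg. Origin at the centre of its underside, z up along the core. Grasp across its outside.
- small_keeper: orange plastic keeper, a turned ring lying flange down: flange 56 mm diameter and 6 mm thick, above it a round grip collar 36 mm in diameter up to 28 mm height, 23 mm hole right through (fits the slim spindle only); about 0.06 kg. Origin at the centre of its underside (flange face), z up. Grasp the collar, fingertips above the flange.
- large_keeper: blue plastic keeper, a turned ring lying flange down: flange 62 mm diameter and 6 mm thick, above it a round grip collar 49 mm in diameter up to 28 mm height, 39 mm hole right through (for the thick spindle); about 0.08 kg. Origin at the centre of its underside (flange face), z up. Grasp the collar, fingertips above the flange.
- date_stamp: self-standing date stamp, upright: dark base 22 mm (its x) by 44 mm (its y), wooden knob handle 28 mm in diameter between 39 and 84 mm height; about 0.07 kg. Origin at the centre of its underside, z up. Grasp the handle at about 60 mm height.
- label_stand: fixed grey base plate, 92 (its x) x 242 (its y) mm, top 17 mm above the table; steel tear strip (top 22 mm) in front. Origin: centre of its underside, x away from you. Spindles are 76 mm either side of it along y (sides change). Over the origin the black stamp rest: open pocket 34 (x) x 56 (y) mm inside, floor 19 mm above the table, walls 9 high, 3 thick; stamp base goes in, long side along y.
- slim_spindle: slim spindle on the stand: orange platter, 72 mm diameter, turns freely, with an aluminium post 18 mm in diameter. Origin on the axis, on the base plate (17 mm above the table), z up. The roll lies on the platter top at z = 12 mm; post straight to z = 62, tapering to 8 mm diameter at its end at z = 72. On the white roll (top then at z = 52) lies the small keeper.
- thick_spindle: thick spindle on the stand: blue platter, 72 mm diameter, turns freely, with an aluminium post 34 mm in diameter. Origin on the axis, on the base plate (17 mm above the table), z up. The roll lies on the platter top at z = 12 mm; post straight to z = 54, tapering to 20 mm diameter at its end at z = 64. On the yellow roll (top then at z = 44) lies the large keeper.
- marker_black: black and white marker pen, 16 x 134 x 18 mm, lying loose on the table near its right edge; leave it there. Origin at the centre of its underside, y along the pen.
- cutter: yellow cutter knife, 19 x 154 x 17 mm, lying loose on the table at the left; leave it there. Origin at the centre of its underside, y along the knife.

How it is judged:
At the end, for the whole second after the job is handed in: White roll and orange keeper on top of it on the slim orange spindle, yellow roll and blue keeper on the thick blue one (each within 6 mm of the axis, 4 mm of its seated height, tilt under 0.08 rad); date stamp upright in its rest (9 mm of the middle, 4 mm in height); all at rest (horizontal distance between each of white_roll, small_keeper and slim_spindle below 0.006 m and z of white_roll in the frame of slim_spindle between 0.008 and 0.016 m and angle between each of white_roll, small_keeper, yellow_roll, large_keeper, date_stamp's own z axis and vertical below 0.08 rad and linear speed of each of white_roll, small_keeper, yellow_roll, large_keeper, date_stamp below 0.05 m/s and angular speed of each of white_roll, small_keeper, yellow_roll, large_keeper, date_stamp below 1 rad/s and z of small_keeper in the frame of slim_spindle between 0.048 and 0.056 m and horizontal distance between each of yellow_roll, large_keeper and thick_spindle below 0.006 m and z of yellow_roll in the frame of thick_spindle between 0.008 and 0.016 m and z of large_keeper in the frame of thick_spindle between 0.04 and 0.048 m and horizontal distance between date_stamp and label_stand below 0.009 m and z of date_stamp in the frame of label_stand between 0.015 and 0.023 m); the robot touches nothing.
It fails at once if the black marker is moved by more than 40 mm (distance of marker_black from where it was at the start of the episode above 0.04 m).
It fails at once if the cutter is moved by more than 40 mm (distance of cutter from where it was at the start of the episode above 0.04 m).
It also fails if it takes over 104 s, if anything falls off the work surface, if the arm or the gripper's body presses on something with over 40 N, if the wrist force passes 120 N, or if a joint passes its speed limit or range.

ROBOT

A 6-joint arm with a two-finger parallel gripper is mounted at the origin on a cart in front of the work surface, level with it; the furniture and walls round the work are solid. World frame = base frame: x ahead of the robot, y to its left, z up, the work surface at z = 0. Lengths are in m, angles in rad, forces in N, time in s.
With the tool pointing down it reaches from about 0.375 to 0.9 m from the base axis. Payload 3.1 kg.
Tool frame: the origin (TCP) lies on the centre line of the jaws, within the pads' length; the fingertips stand 14 mm ahead of it and the grasp point (between the pads) lies 5 mm behind it; z points along the fingers, y is the line along which they close (so a half turn about z gives the same grasp; the last joint's range is limited). The gripper opens to 87 mm and grips with 3 to 60 N. Pads are 19 mm wide; open, the fingers measure 117 mm over their backs; the gripper's body (75 mm by 190 mm) begins 51 mm behind the grasp point.
Start: joints at [-1.47, 0.527, 1.433, -0, 1.181, -0.178], TCP at [0.172, -0.601, 0.237] pointing down, gripper open.
Joint ranges: [-3.08, 3.08], [-0.75, 2.2], [0.22, 2.44], [-1.43, 4.57], [0, 2.65], [-2.85, 2.85]. Speed limits (rad/s): [2.79, 2.79, 3.14, 3.14, 3.14, 3.14].

INTERFACE

Orientations are given as a unit quaternion [x, y, z, w].
In Python, from rig import robot gives the robot as it stands.
- The arm moves only by the tool move_arm, never from a script. Its argument "commands" is a list of rows, each an object with "hand": the finger opening in cm, from 0 to 8.7; "travel": the shift along the tool's x, y, z in cm, a list of three; "twist": the turn, a rotation vector about the tool's x, y, z in degrees, a list of three. In form: [{"hand": hand, "travel": [dx, dy, dz], "twist": [wx, wy, wz]}, ...]. A call has 1 to 5 rows; each row shifts and turns the commanded pose from where the row before left it, along the tool's axes as they then stand; what a row does not reach is not made up. A row lasts 1/12 s, in which the tool goes at most 41.7 mm and 7.16 degrees, less where a joint would pass 70% of its speed; a pose out of reach is approached as far as the arm can. A call is refused whole if a number of a shift passes 4.17 or a number of a turn 7.16, either way. A call with a gripper value outside its range is refused whole. The fingers move at their own pace and stop on an object; "force" is the grip in N (left out, the last holds). Time passes only in rows, so rows that do not move let the fingers close. It gives the time, the measured TCP pose, the force, the opening and the grip force at its end, in the units of the state.
- robot.get_obs(): the state, without advancing time (a new reading comes with each control period).
- robot.camera(name): name is "side" or "top" or "wrist"; returns a dict with "frame" (384x512x3 uint8, red, green, blue), "fov_y" (degrees; the focal length in pixels is half the picture's height over the tangent of half this angle, whatever the lens; pixels are square), "cx", "cy" (the principal point, pixels), "extrinsics" (4x4, takes a point from camera to world coordinates); the wrist camera has in their place "T_tool_cam" (4x4, takes a point from camera to tool coordinates, whose origin is the TCP and whose axes are the flange's). Camera axes: x right, y down, z forward; pixel columns grow to the right and rows downward; lengths in m; the calibration is good to about 2 mm. A picture is of the moment at which its call begins: read the wrist's pose just before it. There is no depth.
- robot.hand_in(): hands the job in; it is judged then, once.
The state is a dict: "time": time; "q": joint angles; "joint_velocities": joint speeds; "joint_torque": joint torques, N m; "position": TCP position; "tool_rot": TCP orientation; "ft_force": force on the tool from outside, world axes, zero at the start; "moment": the same for the moment, N m; "grip_width": finger opening in m; "grip_force": force on a finger pad.
Only numpy, scipy, OpenCV 4.12 (cv2) and the standard library are available. Lean on these libraries where they do the work, as an engineer would, in place of code of your own. Each camera call takes 0.05 s, during which the arm holds its last target. There are 200 camera calls.

## Working session

There is one attempt and no reset: what is moved stays moved. The work goes in short steps, Python scripts to look and compute and a tool call to move; the robot and the scene stay as the last step left them, time stands still between calls to the robot, and variables do not carry over. Pictures are saved under pics/ and viewed, at most 14 in all, crops included, and the job is handed in when it is done.

Besides the shell and the picture viewer there is one more tool, called after "Call:" by a JSON object that holds its "name" and its "arguments". move_arm: Moves the arm, as the interface text tells. Its arguments: {"type":"object","properties":{"commands":{"type":"array"},"force":{"type":"number"}},"required":["commands"]}

```bash
ls; mkdir -p pics; python3 - <<'E'
from rig import robot
import cv2,numpy as np,pickle
o=robot.get_obs();print({k:np.round(v,3) for k,v in o.items()})
d={}
for n in("side","top","wrist"):
    c=robot.camera(n);d[n]=c
    cv2.imwrite(f"pics/{n}0.png",c["frame"][:,:,::-1])
    print(n,{k:(np.round(v,4).tolist()) for k,v in c.items() if k!="frame"})
d["obs"]=o
pickle.dump(d,open("c0.pkl","wb"))
E
```

```text
pics
{'time': np.float64(0.0), 'q': array([-1.47 ,  0.529,  1.434, -0.   ,  1.181, -0.179]), 'joint_velocities': array([ 0.   ,  0.001, -0.   , -0.002,  0.001,  0.   ]), 'joint_torque': array([-1.0000e-03, -4.4005e+01, -1.7659e+01,  6.3000e-02,  5.8000e-02,
       -0.0000e+00]), 'position': array([ 0.172, -0.6  ,  0.236]), 'tool_rot': array([ 0.99 ,  0.139,  0.   , -0.001]), 'ft_force': array([0.12 , 0.347, 0.377]), 'moment': array([ 0.013, -0.052,  0.02 ]), 'grip_force': np.float64(0.0), 'grip_width': np.float64(0.087)}
side {'fov_y': 50.6118, 'cx': 255.1743, 'cy': 196.4332, 'extrinsics': [[-0.9997, 0.023, -0.0112, 0.5565], [0.0199, 0.4258, -0.9046, 1.176], [-0.016, -0.9045, -0.4261, 0.5868], [0.0, 0.0, 0.0, 1.0]]}
top {'fov_y': 57.362, 'cx': 253.4313, 'cy': 192.3055, 'extrinsics': [[0.0283, -0.9912, 0.129, 0.4041], [-0.9996, -0.0285, -0.0, 0.0116], [0.0037, -0.129, -0.9916, 1.0961], [0.0, 0.0, 0.0, 1.0]]}
wrist {'fov_y': 69.3429, 'cx': 251.9868, 'cy': 194.2307, 'T_tool_cam': [[-0.0004, -0.9614, -0.2752, 0.0759], [1.0, -0.0002, -0.0006, 0.0003], [0.0006, -0.2752, 0.9614, -0.147], [0.0, 0.0, 0.0, 1.0]]}
```

View pics/top0.png

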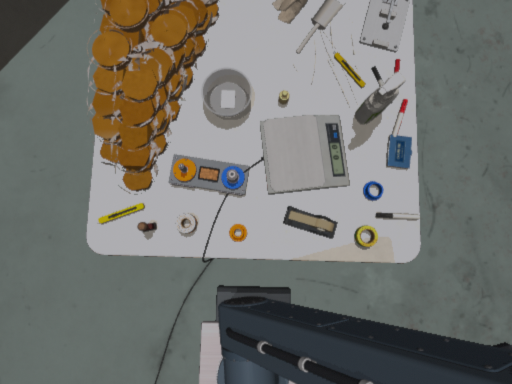

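View pics/side0.png

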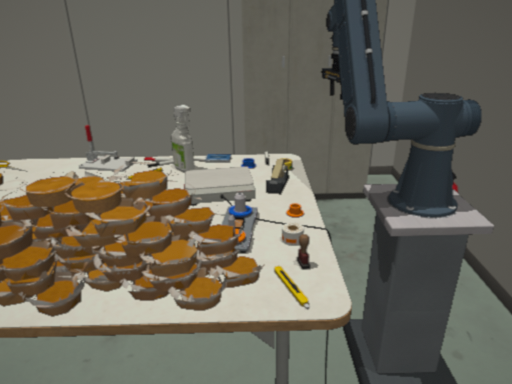

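Top view: slim spindle (184,170), rest (209,174), thick spindle (232,177), stamp (147,227), white roll (186,223), small keeper (238,232), yellow roll (366,236), large keeper (373,190), cutter (121,213), marker (396,216). The side view shows the stamp upright at (303,250), and the bowl pile left of the slim spindle.

```bash
cat > h.py <<'E'
import numpy as np,cv2,pickle
from scipy.spatial.transform import Rotation as R
def K(c): f=c["frame"].shape[0]/2/np.tan(np.radians(c["fov_y"]/2)); return f,c["cx"],c["cy"]
def pose(o):
    T=np.eye(4);T[:3,:3]=R.from_quat(o["tool_rot"]).as_matrix();T[:3,3]=o["position"];return T
def ext(c,o=None): return c["extrinsics"] if "extrinsics" in c else pose(o)@c["T_tool_cam"]
def ray(c,uv,o=None):
    f,cx,cy=K(c);E=np.array(ext(c,o));d=E[:3,:3]@[(uv[0]-cx)/f,(uv[1]-cy)/f,1];return E[:3,3],d/np.linalg.norm(d)
def plane(c,uv,z,o=None):
    p,d=ray(c,uv,o);return p+d*(z-p[2])/d[2]
def tri(rays):
    A=0;b=0
    for p,d in rays:
        M=np.eye(3)-np.outer(d,d);A=A+M;b=b+M@p
    x=np.linalg.solve(A,b);return x,max(np.linalg.norm((np.eye(3)-np.outer(d,d))@(x-p)) for p,d in rays)
def proj(c,P,o=None):
    f,cx,cy=K(c);q=np.linalg.inv(ext(c,o))@[*P,1];return np.array([f*q[0]/q[2]+cx,f*q[1]/q[2]+cy])
def snap(name,robot):
    o=robot.get_obs();c=robot.camera("wrist");pickle.dump((c,o),open(name+".pkl","wb"));cv2.imwrite(f"pics/{name}.png",c["frame"][:,:,::-1]);return c,o
def go(o,xyz,yaw_y=None):
    """tool-frame shift in cm to xyz (after tool held vertical) and twist deg; yaw_y = world azimuth (deg) of closing axis"""
    Rm=pose(o)[:3,:3];d=Rm.T@(np.array(xyz)-o["position"])*100;az=np.degrees(np.arctan2(Rm[1,1],Rm[0,1]))
    out=[np.round(d,2).tolist(),"az %.1f"%az]
    if yaw_y is not None:
        t=(yaw_y-az+90)%180-90; out.append("twist_z %.1f"%-t)
    return out
E
python3 - <<'E'
from h import *
d=pickle.load(open("c0.pkl","rb"));c=d["top"]
for n,u,v,z in [("slim",184,170,.03),("rest",209,174,.02),("thick",232,177,.08),("stamp",147,227,.06),("white",186,223,.04),("smallk",238,232,.02),("yel",366,236,.03),("largek",373,190,.02),("cutter",121,213,.01),("marker",396,216,.01),("bowl",137,178,.03),("edge",250,262,0),("edgeR",420,220,0)]:
    print(n,plane(c,(u,v),z).round(3))
print(pose(d["obs"])[:3,:3].round(3),go(d["obs"],(.3,-.4,.2),0))
E
```

```text
slim [0.606 0.228 0.03 ]
rest [0.598 0.151 0.02 ]
thick [0.58  0.076 0.08 ]
stamp [0.427 0.321 0.06 ]
white [0.443 0.211 0.04 ]
smallk [0.421 0.055 0.02 ]
yel [ 0.42  -0.332  0.03 ]
largek [ 0.562 -0.359  0.02 ]
cutter [0.469 0.419 0.01 ]
marker [ 0.484 -0.432  0.01 ]
bowl [0.577 0.371 0.03 ]
edge [0.331 0.016 0.   ]
edgeR [ 0.474 -0.511  0.   ]
[[ 0.961  0.275 -0.   ]
 [ 0.275 -0.961  0.002]
 [ 0.    -0.002 -1.   ]] [[17.82, -15.71, 3.6], 'az -74.0', 'twist_z -74.0']
```

View pics/wrist0.png

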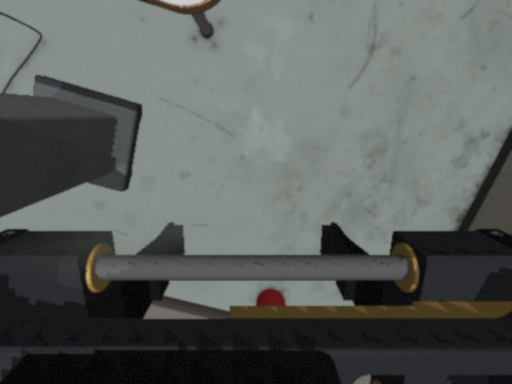

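The wrist view shows only floor between the fingers, with tool +x up in the picture and tool +y to the right. I'll move to look over the yellow roll.

Call:
{"name": "move_arm", "arguments": {"commands": [{"hand": 8.7, "travel": [0, 0, 0], "twist": [0, 0, 5.5]}, {"hand": 8.7, "travel": [0, 0, 0], "twist": [0, 0, 5.5]}, {"hand": 8.7, "travel": [0, 0, 0], "twist": [0, 0, 5]}, {"hand": 8.7, "travel": [1.8, -3.2, 0.2], "twist": [0, 0, 0]}, {"hand": 8.7, "travel": [1.8, -3.2, 0.2], "twist": [0, 0, 0]}], "force": 20}}

```text
time: 0.57
position: [0.2075, -0.5376, 0.232]
tool_rot: [1.0, -0.002, 0.0, 0.0]
ft_force: [0.5, 0.7, 0.6]
grip_width: 0.087
grip_force: 0.0
```

Call:
{"name": "move_arm", "arguments": {"commands": [{"hand": 8.7, "travel": [1.8, -3.2, 0.2], "twist": [0, 0, 0]}, {"hand": 8.7, "travel": [1.8, -3.2, 0.2], "twist": [0, 0, 0]}, {"hand": 8.7, "travel": [1.8, -3.2, 0.2], "twist": [0, 0, 0]}, {"hand": 8.7, "travel": [1.8, -3.2, 0.2], "twist": [0, 0, 0]}, {"hand": 8.7, "travel": [1.8, -3.2, 0.2], "twist": [0, 0, 0]}]}}

```text
time: 0.98
position: [0.2986, -0.3751, 0.2223]
tool_rot: [1.0, -0.001, -0.0, -0.0]
ft_force: [0.8, 0.6, -0.2]
grip_width: 0.0869
grip_force: 0.0
```

Call:
{"name": "move_arm", "arguments": {"commands": [{"hand": 8.7, "travel": [1.8, -3.2, 0.2], "twist": [0, 0, 0]}, {"hand": 8.7, "travel": [0, 0, 0], "twist": [0, 0, 0]}, {"hand": 8.7, "travel": [0, 0, 0], "twist": [0, 0, 0]}]}}

```text
time: 1.23
position: [0.3167, -0.3429, 0.2204]
tool_rot: [1.0, 0.002, -0.0, -0.0]
ft_force: [-0.2, 0.1, 0.1]
grip_width: 0.087
grip_force: 0.0
```

```bash
python3 - <<'E'
from h import *
from rig import robot
c,o=snap("w1",robot);print(o["position"],pose(o)[:3,:3].round(3))
E
```

```text
[ 0.31667355 -0.34290654  0.22042832] [[ 1.     0.003 -0.001]
 [ 0.003 -1.     0.001]
 [-0.001 -0.001 -1.   ]]
```

View pics/w1.png

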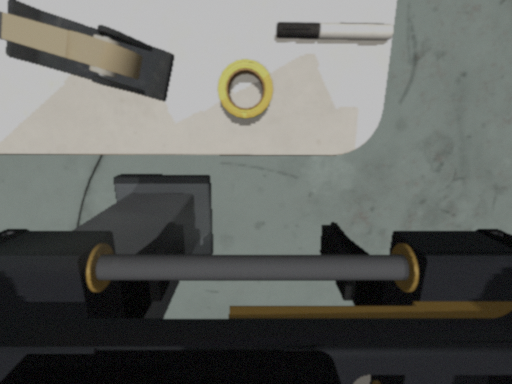

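Picture w1: the yellow roll's top ring is at (245,90), the marker at (335,30), and a dark tray at top left reaching (172,60). I'll take a second view further in, which also covers the blue keeper.

Call:
{"name": "move_arm", "arguments": {"commands": [{"hand": 8.7, "travel": [3.2, 0, 0], "twist": [0, 0, 0]}, {"hand": 8.7, "travel": [3.2, 0, 0], "twist": [0, 0, 0]}, {"hand": 8.7, "travel": [0, 0, 0], "twist": [0, 0, 0]}, {"hand": 8.7, "travel": [0, 0, 0], "twist": [0, 0, 0]}]}}

```text
time: 1.62
position: [0.3809, -0.3468, 0.2205]
tool_rot: [1.0, -0.0, 0.0, 0.001]
ft_force: [-0.2, -0.2, -0.3]
grip_width: 0.0867
grip_force: 0.0
```

```bash
cat >> h.py <<'E'
HUE={"yellow":(22,34),"blue":(102,122),"orange":(5,17)}
def blobs(c,col,amin=150,smin=110,vmin=60):
    hsv=cv2.cvtColor(c["frame"],cv2.COLOR_RGB2HSV);a,b=HUE[col]
    m=cv2.inRange(hsv,(a,smin,vmin),(b,255,255));m[235:]=0 if "T_tool_cam" in c else m[235:]
    m=cv2.morphologyEx(m,cv2.MORPH_CLOSE,np.ones((3,3)))
    out=[]
    for k in cv2.findContours(m,cv2.RETR_EXTERNAL,cv2.CHAIN_APPROX_NONE)[0]:
        if cv2.contourArea(k)>amin: out.append((cv2.fitEllipse(cv2.convexHull(k)),cv2.contourArea(k)))
    return out,m
def circ(c,o,e,z):
    """ellipse in the picture -> circle on plane z: centre and radius"""
    (u,v),(a,b),t=e;t=np.radians(t);th=np.linspace(0,2*np.pi,72,endpoint=False)
    P=np.array([plane(c,(u+a/2*np.cos(s)*np.cos(t)-b/2*np.sin(s)*np.sin(t),v+a/2*np.cos(s)*np.sin(t)+b/2*np.sin(s)*np.cos(t)),z,o)[:2] for s in th])
    A=np.c_[2*P,np.ones(72)];x=np.linalg.lstsq(A,(P**2).sum(1),rcond=None)[0];return np.r_[x[:2],np.sqrt(x[2]+x[:2]@x[:2])]
E
python3 - <<'E'
from h import *
from rig import robot
snap("w2",robot)
for n in("w1","w2"):
    c,o=pickle.load(open(n+".pkl","rb"))
    for col in("yellow","blue"):
        for e,a in blobs(c,col)[0]:
            print(n,col,np.round(e[0],1),np.round(e[1],1),a,*[circ(c,o,e,z).round(4) for z in(.006,.032)])
E
```

```text
w1 yellow [245.3  91. ] [52.4 53.4] 2077.0 [ 0.4196 -0.3341  0.0315] [ 0.4177 -0.3347  0.0292]
w2 yellow [240.8 145.7] [50.3 52.1] 2002.0 [ 0.4177 -0.3325  0.0329] [ 0.4205 -0.3336  0.0305]
w2 blue [264.3  19.2] [51.4 58.6] 1024.0 [ 0.5616 -0.3611  0.0296] [ 0.554  -0.3601  0.0275]
```

View pics/w2.png

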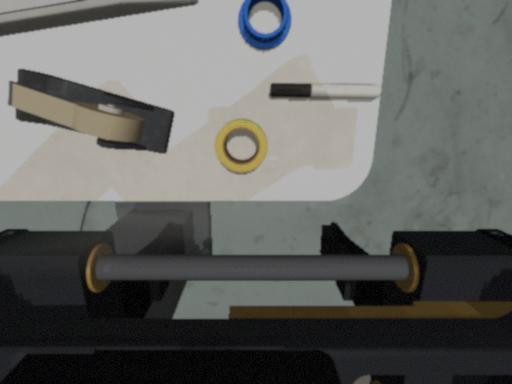

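Picture w2: the yellow ring is at (241,146), the blue keeper at (264,20) is cut by the top edge, and the marker is at (325,90). The next script triangulates heights, using the top camera as the second view.

```bash
python3 - <<'E'
from h import *
d=pickle.load(open("c0.pkl","rb"));t=d["top"];s=d["side"]
for n,cc in(("top",t),("side",s)):
  for col in("yellow","orange","blue"):
    for e,a in blobs(cc,col,25,120)[0]:
        u,v=e[0]
        if (n=="top" and v>150 and v<245 and u>100) or (n=="side" and u>220 and 150<v<300): print(n,col,np.round(e[0],1),np.round(e[1],1),a)
w1,o1=pickle.load(open("w1.pkl","rb"));w2,o2=pickle.load(open("w2.pkl","rb"))
ye=[e for e,a in blobs(t,"yellow",25,120)[0] if abs(e[0][0]-366)<8 and abs(e[0][1]-236)<8][0]
print("tri yellow",tri([ray(t,ye[0]),ray(w1,(245.3,91),o1),ray(w2,(240.8,145.7),o2)]),circ(t,None,ye,.032))
E
```

```text
top yellow [366.1 235.9] [20.5 21.9] 332.5
top yellow [120.9 212.8] [ 7.7 53.8] 227.5
top orange [237.7 232.3] [17.  17.3] 179.0
top orange [208.  173.2] [12.6 21.9] 168.0
top blue [372.7 190.4] [17.8 19.3] 250.0
top blue [232.5 177. ] [22.7 23. ] 386.5
top blue [398.5 150.9] [27.7 35.4] 548.5
side yellow [291.6 286.2] [10.7 54. ] 331.5
side yellow [287.8 163.2] [ 7.1 11.2] 28.0
side orange [243.5 280.8] [ 6.1 33.6] 90.5
side orange [229.5 263.6] [12.7 55.3] 122.5
side orange [290.7 240.3] [ 5.8 10.1] 26.5
side orange [294.8 210.3] [13.8 16.8] 145.0
side blue [239.8 210.3] [11.9 22.9] 109.5
side blue [248.4 162.9] [ 8.9 14.4] 66.5
tri yellow (array([ 0.41978897, -0.33402306,  0.02320323]), np.float64(0.0009507697313712808)) [ 0.42001794 -0.3314906   0.0318737 ]
```

Call:
{"name": "move_arm", "arguments": {"commands": [{"hand": 8.7, "travel": [1.9, -0.6, 3.4], "twist": [0, 0, 0]}, {"hand": 8.7, "travel": [2.0, -0.7, 3.4], "twist": [0, 0, 0]}, {"hand": 8.7, "travel": [0, 0, 4], "twist": [0, 0, 0]}, {"hand": 8.7, "travel": [0, 0, 4], "twist": [0, 0, 0]}, {"hand": 8.7, "travel": [0, 0, 0], "twist": [0, 0, 0]}]}}

```text
time: 2.08
position: [0.414, -0.328, 0.0644]
tool_rot: [1.0, -0.001, -0.006, -0.007]
ft_force: [-1.4, 0.6, -1.5]
grip_width: 0.0869
grip_force: 0.0
```

Call:
{"name": "move_arm", "arguments": {"commands": [{"hand": 8.7, "travel": [0, 0, 2.6], "twist": [0, 0, 0]}, {"hand": 8.7, "travel": [0, 0, 2.6], "twist": [0, 0, 0]}, {"hand": 8.7, "travel": [0, 0, 0], "twist": [0, 0, 0]}, {"hand": 8.7, "travel": [0, 0, 0], "twist": [0, 0, 0]}]}}

```text
time: 2.42
position: [0.4182, -0.3325, 0.0215]
tool_rot: [1.0, -0.001, -0.0, -0.0]
ft_force: [1.0, -0.5, 0.4]
grip_width: 0.0867
grip_force: 0.0
```

Call:
{"name": "move_arm", "arguments": {"commands": [{"hand": 5, "travel": [0, 0, 0], "twist": [0, 0, 0]}, {"hand": 5, "travel": [0, 0, 0], "twist": [0, 0, 0]}, {"hand": 5, "travel": [0, 0, 0], "twist": [0, 0, 0]}, {"hand": 5, "travel": [0, 0, 0], "twist": [0, 0, 0]}, {"hand": 5, "travel": [0, 0, 0], "twist": [0, 0, 0]}]}}

```text
time: 2.83
position: [0.4197, -0.3327, 0.0218]
tool_rot: [1.0, -0.0, 0.001, 0.001]
ft_force: [-0.8, 1.0, 8.9]
grip_width: 0.0624
grip_force: 20.0
```

Call:
{"name": "move_arm", "arguments": {"commands": [{"hand": 5, "travel": [0, 0, -2.5], "twist": [0, 0, 0]}, {"hand": 5, "travel": [0, 0, -4], "twist": [0, 0, 0]}, {"hand": 5, "travel": [0, 0, -4], "twist": [0, 0, 0]}, {"hand": 5, "travel": [0, 0, -4], "twist": [0, 0, 0]}, {"hand": 5, "travel": [0.4, -2, -3], "twist": [0, 0, 0]}]}}

```text
time: 3.25
position: [0.4242, -0.3157, 0.1992]
tool_rot: [1.0, -0.001, 0.002, 0.003]
ft_force: [0.8, -0.2, -1.0]
grip_width: 0.0625
grip_force: 20.0
```

Call:
{"name": "move_arm", "arguments": {"commands": [{"hand": 5, "travel": [0.4, -3.5, 0], "twist": [0, 0, 0]}, {"hand": 5, "travel": [0.4, -3.5, 0], "twist": [0, 0, 0]}, {"hand": 5, "travel": [0.4, -3.5, 0], "twist": [0, 0, 0]}, {"hand": 5, "travel": [0.4, -3.5, 0], "twist": [0, 0, 0]}, {"hand": 5, "travel": [0.4, -3.5, 0], "twist": [0, 0, 0]}]}}

```text
time: 3.67
position: [0.4428, -0.1351, 0.1959]
tool_rot: [1.0, -0.0, 0.0, -0.0]
ft_force: [1.2, 0.2, -1.4]
grip_width: 0.0624
grip_force: 20.0
```

Call:
{"name": "move_arm", "arguments": {"commands": [{"hand": 5, "travel": [0.4, -3.5, 0], "twist": [0, 0, 0]}, {"hand": 5, "travel": [0.4, -3.5, 0], "twist": [0, 0, 0]}, {"hand": 5, "travel": [0.4, -3.5, 0], "twist": [0, 0, 0]}, {"hand": 5, "travel": [0.4, -3.5, 0], "twist": [0, 0, 0]}, {"hand": 5, "travel": [0.4, -3.5, 0], "twist": [0, 0, 0]}]}}

```text
time: 4.08
position: [0.4627, 0.0399, 0.1957]
tool_rot: [1.0, -0.0, -0.0, -0.0]
ft_force: [0.3, -1.0, -1.1]
grip_width: 0.0621
grip_force: 20.0
```

Call:
{"name": "move_arm", "arguments": {"commands": [{"hand": 5, "travel": [0, -3.5, 0], "twist": [0, 0, 0]}, {"hand": 5, "travel": [0, -3.5, 0], "twist": [0, 0, 0]}, {"hand": 5, "travel": [0, -3.0, 0], "twist": [0, 0, 0]}, {"hand": 5, "travel": [0, 0, 0], "twist": [0, 0, 0]}, {"hand": 5, "travel": [0, 0, 0], "twist": [0, 0, 0]}]}}

```text
time: 4.5
position: [0.4626, 0.1395, 0.1956]
tool_rot: [1.0, 0.002, -0.0, 0.0]
ft_force: [0.0, -0.0, -0.3]
grip_width: 0.0621
grip_force: 20.0
```

```bash
python3 - <<'E'
from h import *
from rig import robot
c,o=snap("w3",robot);print(o["position"],o["grip_width"],pose(o)[:3,:3].round(3))
E
```

```text
[0.46262845 0.13951588 0.19556996] 0.06213523735890518 [[ 1.     0.004 -0.   ]
 [ 0.004 -1.    -0.   ]
 [-0.     0.    -1.   ]]
```

View pics/w3.png

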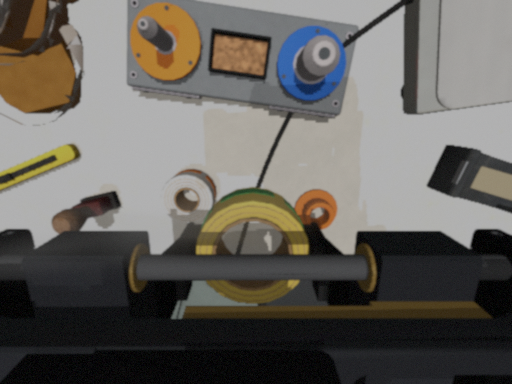

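Picture w3: orange platter at (165,42) with its post tip at (146,25), blue platter at (312,64) with its tip at (322,52), and the rest at (240,54). It also shows the white roll (190,193), small keeper (317,209), the stamp's knob (68,220) and base (100,203), and the held yellow ring centred near (252,248).

```bash
python3 - <<'E'
from h import *
from rig import robot
c,o=pickle.load(open("w3.pkl","rb"))
for col in("blue","orange"):
    for e,a in blobs(c,col,300)[0]: print(col,np.round(e[0],1),np.round(e[1],1),a,circ(c,o,e,.029).round(4),circ(c,o,e,.023).round(4),circ(c,o,e,.006).round(4))
hsv=cv2.cvtColor(c["frame"],cv2.COLOR_RGB2HSV)
m=cv2.inRange(hsv,(20,70,60),(34,255,255));m[:180]=0;m[320:]=0;m[:,:180]=0;m[:,330:]=0
k=max(cv2.findContours(m,cv2.RETR_EXTERNAL,1)[0],key=cv2.contourArea)
print("held bbox",cv2.boundingRect(k))
T=pose(o)
for x in(-.003,0,.003): print(x,proj(c,(T@[x,0,-.010,1])[:3],o).round(1), "left/right",[proj(c,(T@[x,s,-.010,1])[:3],o).round(1)[0] for s in(-.032,.032)],[proj(c,(T@[x+s,0,-.010,1])[:3],o).round(1)[1] for s in(.032,-.032)])
# zooms
z1=cv2.resize(c["frame"][0:125,120:365],None,fx=3.2,fy=3.2,interpolation=2)
cv2.imwrite("pics/z3.png",z1[:,:,::-1])
E
```

```text
blue [311.1  62.9] [67.8 76. ] 3950.5 [0.589  0.0788 0.0356] [0.59   0.0776 0.0362] [0.5927 0.0743 0.0382]
orange [315.9 208.8] [38.8 41.1] 1142.0 [0.4303 0.0632 0.0245] [0.4282 0.0617 0.025 ] [0.4224 0.0575 0.0263]
orange [33.7 72.4] [78.4 88.2] 4047.0 [0.5787 0.368  0.042 ] [0.5795 0.3723 0.0428] [0.5817 0.3847 0.0451]
orange [238.9  54.5] [45.4 64.7] 1767.5 [0.5973 0.1534 0.0278] [0.5985 0.1536 0.0284] [0.6017 0.1544 0.0299]
orange [165.2  41.3] [68.9 79.6] 4212.5 [0.6086 0.2281 0.0357] [0.6099 0.2298 0.0363] [0.6137 0.2346 0.0383]
orange [35.1 20.6] [20.9 51.9] 657.5 [0.6276 0.3564 0.019 ] [0.6293 0.3606 0.0194] [0.6341 0.3723 0.0204]
held bbox (195, 193, 114, 63)
-0.003 [251.9 263.2] left/right [np.float64(194.1), np.float64(309.8)] [np.float64(208.4), np.float64(312.1)]
0 [251.9 258.3] left/right [np.float64(193.8), np.float64(310.1)] [np.float64(202.9), np.float64(307.7)]
0.003 [251.9 253.4] left/right [np.float64(193.4), np.float64(310.5)] [np.float64(197.4), np.float64(303.3)]
```

View pics/z3.png

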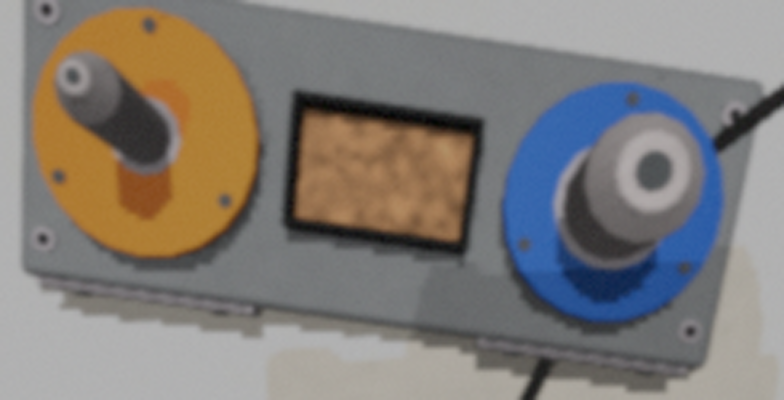

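Zoomed crop z3: the slim tip is at about (142.8,23.4) and the thick tip at about (324.4,53.1) in full-picture pixels. The platters are circular and unobstructed. Next I measure the held ring's offset in the tool.

```bash
python3 - <<'E'
from h import *
c,o=pickle.load(open("w3.pkl","rb"))
print("tips",plane(c,(142.8,23.4),.089,o).round(4),plane(c,(324.4,53.1),.081,o).round(4))
cv2.imwrite("pics/z3b.png",cv2.resize(c["frame"][175:320,150:355],None,fx=3.8,fy=3.8,interpolation=2)[:,:,::-1])
E
```

```text
tips [0.6092 0.2282 0.089 ] [0.5894 0.078  0.081 ]
```

View pics/z3b.png

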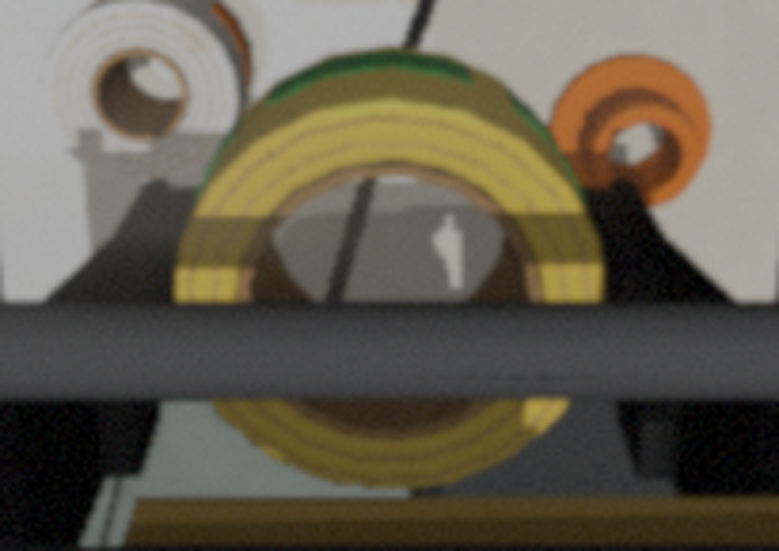

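Spindle axes come out at (0.589, 0.0785) and (0.609, 0.228), with tip and platter agreeing. The held roll is offset about +1 mm along tool x. Next is the move over the thick spindle.

Call:
{"name": "move_arm", "arguments": {"commands": [{"hand": 5, "travel": [3.1, 1.5, 0], "twist": [0, 0, 0]}, {"hand": 5, "travel": [3.1, 1.5, 0], "twist": [0, 0, 0]}, {"hand": 5, "travel": [3.1, 1.5, 0], "twist": [0, 0, 0]}, {"hand": 5, "travel": [3.2, 1.6, 0], "twist": [0, 0, 0]}, {"hand": 5, "travel": [0, 0, 3.9], "twist": [0, 0, 0]}]}}

```text
time: 4.97
position: [0.6028, 0.0711, 0.1638]
tool_rot: [1.0, -0.003, 0.014, 0.002]
ft_force: [4.2, -0.1, -0.3]
grip_width: 0.0624
grip_force: 20.0
```

Call:
{"name": "move_arm", "arguments": {"commands": [{"hand": 5, "travel": [0, 0, 3.9], "twist": [0, 0, 0]}, {"hand": 5, "travel": [0, 0, 0], "twist": [0, 0, 0]}, {"hand": 5, "travel": [0, 0, 0], "twist": [0, 0, 0]}]}}

```text
time: 5.22
position: [0.5858, 0.0755, 0.1152]
tool_rot: [1.0, -0.001, -0.004, -0.0]
ft_force: [-0.1, -0.6, -0.5]
grip_width: 0.0625
grip_force: 20.0
```

```bash
python3 - <<'E'
from h import *
from rig import robot
c,o=snap("w4",robot);print(go(o,(.588,.0785,.053)),o["position"])
cv2.imwrite("pics/z4.png",cv2.resize(c["frame"][175:320,150:355],None,fx=3.8,fy=3.8,interpolation=2)[:,:,::-1])
print(proj(c,(.589,.0785,.081),o),K(c)[0])
E
```

```text
[[0.27, -0.3, 6.21], 'az -90.2'] [0.58577851 0.07548629 0.11516367]
[247.68259622 222.48632216] 277.5787635874802
```

View pics/z4.png

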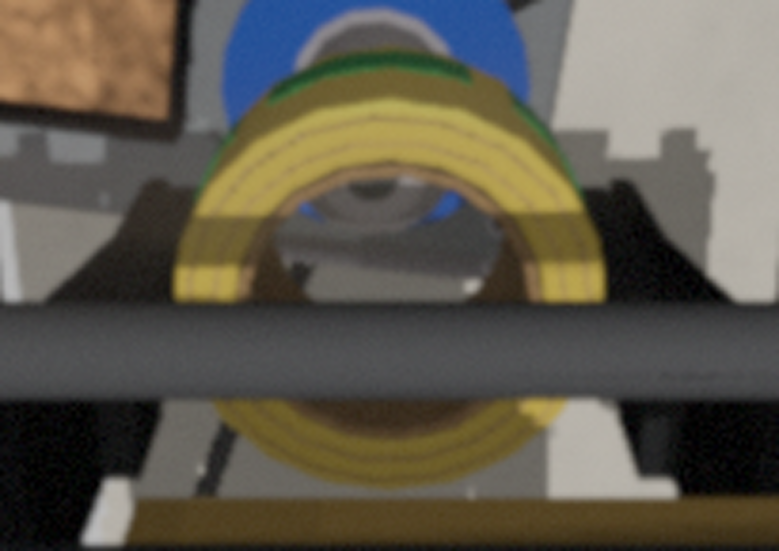

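Crop z4: the post tip, seen through the core, is at (247.9,223.7) against (247.7,222.5) predicted, so the axis estimate holds. I'll correct by 2.5 mm and −3 mm and lower.

Call:
{"name": "move_arm", "arguments": {"commands": [{"hand": 5, "travel": [0.25, -0.3, 0], "twist": [0, 0, 0]}, {"hand": 5, "travel": [0, 0, 1], "twist": [0, 0, 0]}, {"hand": 5, "travel": [0, 0, 1.2], "twist": [0, 0, 0]}, {"hand": 5, "travel": [0, 0, 1], "twist": [0, 0, 0]}, {"hand": 5, "travel": [0, 0, 0], "twist": [0, 0, 0]}]}}

```text
time: 5.68
position: [0.5891, 0.0803, 0.0838]
tool_rot: [1.0, 0.0, -0.002, -0.0]
ft_force: [-1.2, 0.9, -2.3]
grip_width: 0.0622
grip_force: 20.0
```

Call:
{"name": "move_arm", "arguments": {"commands": [{"hand": 5, "travel": [0, 0, 1.2], "twist": [0, 0, 0]}, {"hand": 5, "travel": [0, 0, 1], "twist": [0, 0, 0]}, {"hand": 5, "travel": [0, 0, 0.8], "twist": [0, 0, 0]}, {"hand": 5, "travel": [0, 0, 0], "twist": [0, 0, 0]}, {"hand": 5, "travel": [0, 0, 0], "twist": [0, 0, 0]}]}}

```text
time: 6.1
position: [0.5903, 0.08, 0.0545]
tool_rot: [1.0, -0.0, -0.001, -0.0]
ft_force: [0.2, -0.0, -0.5]
grip_width: 0.0625
grip_force: 20.0
```

Call:
{"name": "move_arm", "arguments": {"commands": [{"hand": 5, "travel": [0, 0, 0.2], "twist": [0, 0, 0]}, {"hand": 7.5, "travel": [0, 0, 0], "twist": [0, 0, 0]}, {"hand": 7.5, "travel": [0, 0, 0], "twist": [0, 0, 0]}, {"hand": 7.5, "travel": [0, 0, 0], "twist": [0, 0, 0]}, {"hand": 7.5, "travel": [0, 0, 0], "twist": [0, 0, 0]}]}}

```text
time: 6.52
position: [0.5912, 0.0799, 0.0541]
tool_rot: [1.0, -0.0, 0.001, 0.0]
ft_force: [0.7, 0.7, -0.5]
grip_width: 0.0738
grip_force: 0.0
```

Call:
{"name": "move_arm", "arguments": {"commands": [{"hand": 7.5, "travel": [0, 0, -2], "twist": [0, 0, 0]}, {"hand": 7.5, "travel": [0, 0, -4], "twist": [0, 0, 0]}, {"hand": 7.5, "travel": [0, 0, -4], "twist": [0, 0, 0]}, {"hand": 8.7, "travel": [0, 0, -4], "twist": [0, 0, 0]}, {"hand": 8.7, "travel": [-1.1, 3.5, -1], "twist": [0, 0, 0]}]}}

```text
time: 6.93
position: [0.5854, 0.0488, 0.2109]
tool_rot: [1.0, 0.003, 0.008, -0.001]
ft_force: [1.3, -1.0, 0.5]
grip_width: 0.0822
grip_force: 0.0
```

Call:
{"name": "move_arm", "arguments": {"commands": [{"hand": 8.7, "travel": [-1.1, 3.7, 0], "twist": [0, 0, 0]}, {"hand": 8.7, "travel": [-1.1, 3.7, 0], "twist": [0, 0, 0]}, {"hand": 8.7, "travel": [-1.1, 3.7, 0], "twist": [0, 0, 0]}, {"hand": 8.7, "travel": [-1.1, 3.7, 0], "twist": [0, 0, 0]}, {"hand": 8.7, "travel": [-1.1, 3.7, 0], "twist": [0, 0, 0]}]}}

```text
time: 7.35
position: [0.524, -0.1415, 0.2041]
tool_rot: [1.0, -0.0, 0.0, 0.0]
ft_force: [1.2, -0.3, -0.1]
grip_width: 0.0871
grip_force: 0.0
```

Call:
{"name": "move_arm", "arguments": {"commands": [{"hand": 8.7, "travel": [-1.1, 3.7, 0], "twist": [0, 0, 0]}, {"hand": 8.7, "travel": [-1.1, 3.7, 0], "twist": [0, 0, 0]}, {"hand": 8.7, "travel": [-1.1, 3.7, 0], "twist": [0, 0, 0]}, {"hand": 8.7, "travel": [-1.1, 3.7, 0], "twist": [0, 0, 0]}, {"hand": 8.7, "travel": [-1.1, 3.7, 0], "twist": [0, 0, 0]}]}}

```text
time: 7.77
position: [0.4688, -0.3267, 0.204]
tool_rot: [1.0, -0.0, 0.0, 0.0]
ft_force: [0.9, 0.0, 0.4]
grip_width: 0.0872
grip_force: 0.0
```

Call:
{"name": "move_arm", "arguments": {"commands": [{"hand": 8.7, "travel": [-1.1, 3.7, 0], "twist": [0, 0, 0]}, {"hand": 8.7, "travel": [0, 0, 0], "twist": [0, 0, 0]}, {"hand": 8.7, "travel": [0, 0, 0], "twist": [0, 0, 0]}]}}

```text
time: 8.02
position: [0.4578, -0.3642, 0.2037]
tool_rot: [1.0, -0.002, 0.0, 0.0]
ft_force: [-0.3, 1.8, 0.2]
grip_width: 0.0869
grip_force: 0.0
```

```bash
python3 - <<'E'
from h import *
from rig import robot
c,o=snap("w5",robot);print(o["position"],pose(o)[:3,:3].round(3))
for e,a in blobs(c,"blue",200)[0]: print(np.round(e[0],1),np.round(e[1],1),a,circ(c,o,e,.006).round(4),circ(c,o,e,.028).round(4))
E
```

```text
[ 0.45783977 -0.36416708  0.20369415] [[ 1.    -0.005  0.001]
 [-0.005 -1.    -0.   ]
 [ 0.001  0.    -1.   ]]
[248.6  88.2] [50.4 54. ] 2075.5 [ 0.5628 -0.3608  0.0294] [ 0.561  -0.361   0.0275]
[330.1   5.2] [14.5 84.6] 645.0 [ 0.647  -0.4496  0.0328] [ 0.6398 -0.4442  0.0307]
```

View pics/w5.png

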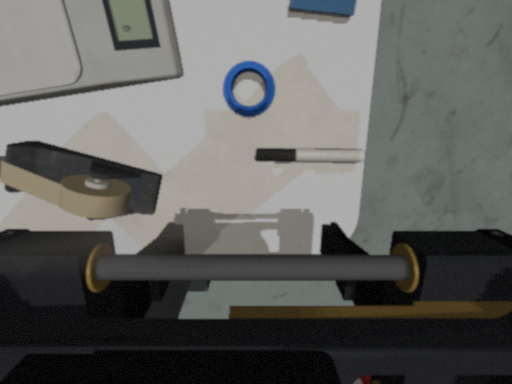

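Picture w5: the blue keeper is at (249,88), the marker at (310,155), and the scale's corner at (182,75), clear of the fingers.

```bash
python3 - <<'E'
from h import *
d=pickle.load(open("c0.pkl","rb"));t=d["top"];s=d["side"]
c,o=pickle.load(open("w5.pkl","rb"));c3,o3=pickle.load(open("w3.pkl","rb"))
print("largek",tri([ray(t,(372.7,190.4)),ray(c,(248.6,88.2),o)]),tri([ray(s,(248.4,162.9)),ray(c,(248.6,88.2),o)]))
print("smallk",tri([ray(t,(237.7,232.3)),ray(c3,(315.9,208.8),o3)]),tri([ray(s,(294.8,210.3)),ray(c3,(315.9,208.8),o3)]))
print("scale corner",plane(c,(182,75),.04,o))
print(go(o,(.562,-.361,.024)))
E
```

```text
largek (array([ 0.56269583, -0.36088898,  0.01012162]), np.float64(0.0005746749675215352)) (array([ 0.56271325, -0.36081684,  0.01287043]), np.float64(0.00031179100789974673))
smallk (array([ 4.20528973e-01,  5.64725124e-02, -1.12196769e-04]), np.float64(0.0005053264512001145)) (array([0.42220666, 0.05806945, 0.00902415]), np.float64(0.0016868859334250945))
scale corner [ 0.57385127 -0.29215848  0.04      ]
[[10.4, -0.37, 17.98], 'az -90.3']
```

Call:
{"name": "move_arm", "arguments": {"commands": [{"hand": 8.7, "travel": [3.5, -0.1, 1.5], "twist": [0, 0, 0]}, {"hand": 8.7, "travel": [3.5, -0.1, 1.5], "twist": [0, 0, 0]}, {"hand": 8.7, "travel": [3.5, -0.2, 1.5], "twist": [0, 0, 0]}, {"hand": 8.7, "travel": [0, 0, 4], "twist": [0, 0, 0]}, {"hand": 8.7, "travel": [0, 0, 3.5], "twist": [0, 0, 0]}]}}

```text
time: 8.48
position: [0.5672, -0.3557, 0.0835]
tool_rot: [1.0, 0.002, 0.002, 0.001]
ft_force: [-0.6, 0.6, -0.9]
grip_width: 0.0871
grip_force: 0.0
```

Call:
{"name": "move_arm", "arguments": {"commands": [{"hand": 8.7, "travel": [0, 0, 0], "twist": [0, 0, 0]}, {"hand": 8.7, "travel": [0, 0, 3], "twist": [0, 0, 0]}, {"hand": 8.7, "travel": [0, 0, 2.5], "twist": [0, 0, 0]}, {"hand": 8.7, "travel": [0, 0, 0], "twist": [0, 0, 0]}, {"hand": 8.7, "travel": [0, 0, 0], "twist": [0, 0, 0]}]}}

```text
time: 8.9
position: [0.5634, -0.3565, 0.029]
tool_rot: [1.0, 0.0, -0.001, -0.001]
ft_force: [-0.0, 0.0, 1.1]
grip_width: 0.087
grip_force: 0.0
```

```bash
python3 - <<'E'
from h import *
from rig import robot
o=robot.get_obs();print(go(o,(.5625,-.361,.024)),o["position"],o["ft_force"])
E
```

```text
[[-0.09, 0.45, 0.5], 'az -90.0'] [ 0.5633779  -0.35651142  0.02901915] [-0.04615245  0.01798197  1.08646612]
```

Call:
{"name": "move_arm", "arguments": {"commands": [{"hand": 8.7, "travel": [-0.1, 0.4, 0.5], "twist": [0, 0, 0]}, {"hand": 8.7, "travel": [0, 0, 0], "twist": [0, 0, 0]}, {"hand": 4, "travel": [0, 0, 0], "twist": [0, 0, 0]}, {"hand": 4, "travel": [0, 0, 0], "twist": [0, 0, 0]}, {"hand": 4, "travel": [0, 0, 0], "twist": [0, 0, 0]}]}}

```text
time: 9.32
position: [0.563, -0.3625, 0.0247]
tool_rot: [1.0, -0.0, 0.001, 0.001]
ft_force: [-0.2, 0.3, 0.7]
grip_width: 0.0743
grip_force: 0.0
```

Call:
{"name": "move_arm", "arguments": {"commands": [{"hand": 4, "travel": [0, 0, 0], "twist": [0, 0, 0]}, {"hand": 4, "travel": [0, 0, 0], "twist": [0, 0, 0]}, {"hand": 4, "travel": [0, 0, 0], "twist": [0, 0, 0]}, {"hand": 4, "travel": [0, 0, 0], "twist": [0, 0, 0]}]}}

```text
time: 9.65
position: [0.5626, -0.362, 0.0235]
tool_rot: [1.0, -0.0, -0.0, -0.0]
ft_force: [-0.5, 0.3, 1.0]
grip_width: 0.0485
grip_force: 20.1
```

Call:
{"name": "move_arm", "arguments": {"commands": [{"hand": 4, "travel": [0, 0, -2.5], "twist": [0, 0, 0]}, {"hand": 4, "travel": [0, 0, -4], "twist": [0, 0, 0]}, {"hand": 4, "travel": [0, 0, -4], "twist": [0, 0, 0]}, {"hand": 4, "travel": [0.2, -2, -3], "twist": [0, 0, 0]}, {"hand": 4, "travel": [0.2, -3.5, 0], "twist": [0, 0, 0]}]}}

```text
time: 10.07
position: [0.5711, -0.3135, 0.1663]
tool_rot: [1.0, -0.002, 0.007, 0.006]
ft_force: [1.0, -0.3, -0.5]
grip_width: 0.0488
grip_force: 20.0
```

Call:
{"name": "move_arm", "arguments": {"commands": [{"hand": 4, "travel": [0.2, -3.5, 0], "twist": [0, 0, 0]}, {"hand": 4, "travel": [0.2, -3.5, 0], "twist": [0, 0, 0]}, {"hand": 4, "travel": [0.2, -3.5, 0], "twist": [0, 0, 0]}, {"hand": 4, "travel": [0.2, -3.5, 0], "twist": [0, 0, 0]}, {"hand": 4, "travel": [0.2, -3.5, 0], "twist": [0, 0, 0]}]}}

```text
time: 10.48
position: [0.5764, -0.1303, 0.1585]
tool_rot: [1.0, -0.0, -0.0, -0.0]
ft_force: [1.1, -0.1, -1.3]
grip_width: 0.0491
grip_force: 20.0
```

Call:
{"name": "move_arm", "arguments": {"commands": [{"hand": 4, "travel": [0.2, -3.5, 0], "twist": [0, 0, 0]}, {"hand": 4, "travel": [0.2, -3.5, 0], "twist": [0, 0, 0]}, {"hand": 4, "travel": [0.2, -3.5, 0], "twist": [0, 0, 0]}, {"hand": 4, "travel": [0.2, -3.5, 0], "twist": [0, 0, 0]}, {"hand": 4, "travel": [0.2, -3.5, 0], "twist": [0, 0, 0]}]}}

```text
time: 10.9
position: [0.5865, 0.0447, 0.1585]
tool_rot: [1.0, -0.0, -0.0, -0.0]
ft_force: [-0.0, 0.1, -1.3]
grip_width: 0.0489
grip_force: 20.0
```

Call:
{"name": "move_arm", "arguments": {"commands": [{"hand": 4, "travel": [0.2, -3.5, 0], "twist": [0, 0, 0]}, {"hand": 4, "travel": [0, 0, 0], "twist": [0, 0, 0]}, {"hand": 4, "travel": [0, 0, 0], "twist": [0, 0, 0]}, {"hand": 4, "travel": [0, 0, 0], "twist": [0, 0, 0]}]}}

```text
time: 11.23
position: [0.5886, 0.0779, 0.1584]
tool_rot: [1.0, 0.0, -0.0, 0.0]
ft_force: [0.0, -0.8, -1.4]
grip_width: 0.0487
grip_force: 20.0
```

```bash
python3 - <<'E'
from h import *
from rig import robot
c,o=snap("w6",robot);print(go(o,(.589,.0785,.085)),o["position"])
print(proj(c,(.589,.0785,.081),o))
cv2.imwrite("pics/z6.png",cv2.resize(c["frame"][100:320,100:405],None,fx=2.6,fy=2.6,interpolation=2)[:,:,::-1])
E
```

```text
[[0.04, -0.06, 7.34], 'az -90.0'] [0.58862734 0.07792253 0.15837433]
[251.29549315 206.91588657]
```

View pics/z6.png

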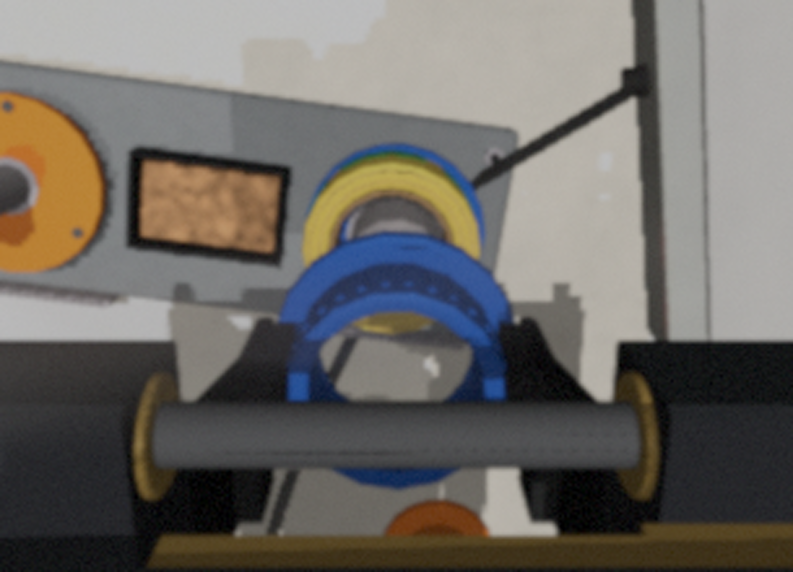

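Crop z6: the yellow roll is seated on the blue platter, the post is inside its core, and the held keeper is centred at column 252. I'll lower in two stages.

Call:
{"name": "move_arm", "arguments": {"commands": [{"hand": 4, "travel": [0, -0.1, 3], "twist": [0, 0, 0]}, {"hand": 4, "travel": [0, 0, 1.5], "twist": [0, 0, 0]}, {"hand": 4, "travel": [0, 0, 0], "twist": [0, 0, 0]}, {"hand": 4, "travel": [0, 0, 0.6], "twist": [0, 0, 0]}, {"hand": 4, "travel": [0, 0, 0], "twist": [0, 0, 0]}]}}

```text
time: 11.7
position: [0.5891, 0.0779, 0.1073]
tool_rot: [1.0, -0.001, -0.0, 0.0]
ft_force: [0.3, 0.5, -1.1]
grip_width: 0.0488
grip_force: 20.0
```

Call:
{"name": "move_arm", "arguments": {"commands": [{"hand": 4, "travel": [0, 0, 0.6], "twist": [0, 0, 0]}, {"hand": 4, "travel": [0, 0, 0.5], "twist": [0, 0, 0]}, {"hand": 4, "travel": [0, 0, 0.5], "twist": [0, 0, 0]}, {"hand": 4, "travel": [0, 0, 0.4], "twist": [0, 0, 0]}, {"hand": 4, "travel": [0, 0, 0], "twist": [0, 0, 0]}]}}

```text
time: 12.12
position: [0.5882, 0.0791, 0.0867]
tool_rot: [1.0, -0.0, -0.001, -0.0]
ft_force: [-0.2, -0.6, -1.3]
grip_width: 0.0487
grip_force: 20.0
```

Call:
{"name": "move_arm", "arguments": {"commands": [{"hand": 4, "travel": [0, 0, 0.2], "twist": [0, 0, 0]}, {"hand": 6.3, "travel": [0, 0, 0], "twist": [0, 0, 0]}, {"hand": 6.3, "travel": [0, 0, 0], "twist": [0, 0, 0]}, {"hand": 6.3, "travel": [0, 0, 0], "twist": [0, 0, 0]}, {"hand": 6.3, "travel": [0, 0, 0], "twist": [0, 0, 0]}]}}

```text
time: 12.53
position: [0.5891, 0.079, 0.0858]
tool_rot: [1.0, -0.0, 0.0, 0.0]
ft_force: [0.0, 0.1, -0.1]
grip_width: 0.0615
grip_force: 0.0
```

Call:
{"name": "move_arm", "arguments": {"commands": [{"hand": 6.3, "travel": [0, 0, -2.5], "twist": [0, 0, 0]}, {"hand": 6.3, "travel": [0, 0, -4], "twist": [0, 0, 0]}, {"hand": 8.7, "travel": [0, 0, -4], "twist": [0, 0, 0]}, {"hand": 8.7, "travel": [-3.2, -1.7, -1], "twist": [0, 0, 0]}, {"hand": 8.7, "travel": [-3.3, -1.7, 0], "twist": [0, 0, 0]}]}}

```text
time: 12.95
position: [0.5283, 0.1126, 0.205]
tool_rot: [1.0, -0.001, 0.006, -0.0]
ft_force: [-0.1, 0.2, -0.7]
grip_width: 0.0754
grip_force: 0.0
```

Call:
{"name": "move_arm", "arguments": {"commands": [{"hand": 8.7, "travel": [-3.3, -1.7, 0], "twist": [0, 0, 0]}, {"hand": 8.7, "travel": [-3.3, -1.7, 0], "twist": [0, 0, 0]}, {"hand": 8.7, "travel": [-3.3, -1.7, 0], "twist": [0, 0, 0]}, {"hand": 8.7, "travel": [-3.3, -1.7, 0], "twist": [0, 0, 0]}, {"hand": 8.7, "travel": [-3.3, -1.7, 0], "twist": [0, 0, 0]}]}}

```text
time: 13.37
position: [0.3574, 0.1986, 0.2009]
tool_rot: [1.0, -0.001, 0.0, -0.0]
ft_force: [0.3, 1.1, 0.8]
grip_width: 0.0868
grip_force: 0.0
```

Call:
{"name": "move_arm", "arguments": {"commands": [{"hand": 8.7, "travel": [0, 0, 0], "twist": [0, 0, 0]}, {"hand": 8.7, "travel": [0, 0, 0], "twist": [0, 0, 0]}, {"hand": 8.7, "travel": [0, 0, 0], "twist": [0, 0, 0]}]}}

```text
time: 13.62
position: [0.3602, 0.1984, 0.2011]
tool_rot: [1.0, 0.0, 0.001, -0.0]
ft_force: [0.6, 0.2, 0.0]
grip_width: 0.0872
grip_force: 0.0
```

```bash
python3 - <<'E'
from h import *
from rig import robot
c,o=snap("w7",robot);print(o["position"],pose(o)[:3,:3].round(3))
E
```

```text
[0.3601506  0.19835396 0.20112035] [[ 1.     0.     0.003]
 [ 0.    -1.     0.   ]
 [ 0.003 -0.    -1.   ]]
```

View pics/w7.png

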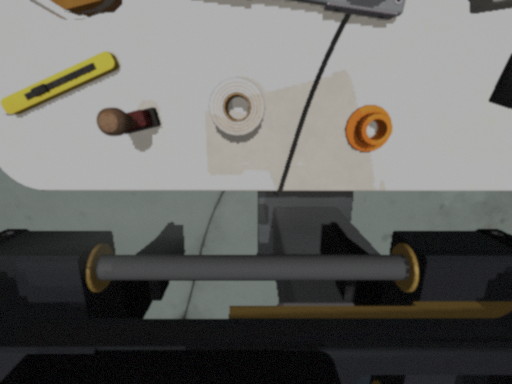

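Picture w7: the white roll's core is at (237,107), the small keeper at (369,128), the stamp's knob at (112,121) with its base at (150,118), and the cutter at (60,83). I have two views left, so I'll measure numerically from here.

```bash
cat >> h.py <<'E'
def core(c,uv,r=22,smin=60):
    """cardboard core rim near uv: filled brown blob -> ellipse"""
    u,v=map(int,uv);f=c["frame"][v-r:v+r,u-r:u+r];h=cv2.cvtColor(f,cv2.COLOR_RGB2HSV)
    m=cv2.inRange(h,(4,smin,20),(24,255,235));k=max(cv2.findContours(m,cv2.RETR_EXTERNAL,cv2.CHAIN_APPROX_NONE)[0],key=cv2.contourArea)
    e=cv2.fitEllipse(cv2.convexHull(k));return ((e[0][0]+u-r,e[0][1]+v-r),e[1],e[2])
E
python3 - <<'E'
from h import *
V=[pickle.load(open(n+".pkl","rb")) for n in("w3","w7")]
R_=[]
for (c,o),uv in zip(V,((188,196),(237,107))):
    e=core(c,uv);print("core",np.round(e[0],1),np.round(e[1],1),circ(c,o,e,.04).round(4));R_.append(ray(c,e[0],o))
print("tri",tri(R_))
R_=[]
for (c,o),uv in zip(V,((316,209),(369,128))):
    e=min(blobs(c,"orange",300)[0],key=lambda b:np.hypot(b[0][0][0]-uv[0],b[0][0][1]-uv[1]))[0]
    print("sk",np.round(e[0],1),np.round(e[1],1),circ(c,o,e,.006).round(4));R_.append(ray(c,e[0],o))
print("tri",tri(R_))
c,o=V[1];h=cv2.cvtColor(c["frame"],cv2.COLOR_RGB2HSV)
m=cv2.inRange(h,(0,0,0),(180,255,110));m[160:]=0;m[:90]=0;m[:,180:]=0;m[:,85:][:,:]=m[:,85:]
for k in cv2.findContours(m,0,1)[0]:
    if cv2.contourArea(k)>60: print("dark",cv2.minAreaRect(k),cv2.contourArea(k))
for q in((112,121),(152,118)): print(plane(c,q,.07,o).round(3),plane(c,q,.015,o).round(3))
E
```

```text
core [186.2 199.4] [22.9 25.1] [0.4453 0.2144 0.014 ]
core [236.5 106.6] [26.9 28.1] [0.4446 0.2149 0.0142]
tri (array([0.44483552, 0.21496343, 0.03803774]), np.float64(3.502392125673037e-05))
sk [315.9 208.8] [38.8 41.1] [0.4224 0.0575 0.0263]
sk [368.1 128.1] [43.2 48.2] [0.4206 0.0591 0.027 ]
tri (array([ 0.42077373,  0.05620425, -0.00058297]), np.float64(0.0002507441541430756))
dark ((129.0, 121.5), (27.0, 62.0), 90.0) 991.0
dark ((43.46574401855469, 101.42466735839844), (3.4759442806243896, 61.408355712890625), 65.55604553222656) 149.0
dark ((36.85000228881836, 92.05000305175781), (7.589465141296387, 24.349536895751953), 71.56504821777344) 105.0
[0.431 0.334 0.07 ] [0.43  0.361 0.015]
[0.433 0.295 0.07 ] [0.433 0.314 0.015]
```

White roll: (0.4448, 0.2148), top at 38–40 mm. Next I rotate so the jaws close along the stand's x, which keeps the gripper body clear of the stamp and the bowls.

Call:
{"name": "move_arm", "arguments": {"commands": [{"hand": 8.7, "travel": [2, 0, 0], "twist": [0, 0, -7]}, {"hand": 8.7, "travel": [2, 0.2, 0], "twist": [0, 0, -7]}, {"hand": 8.7, "travel": [0, 0, 0], "twist": [0, 0, -7]}, {"hand": 8.7, "travel": [0, 0, 0], "twist": [0, 0, -7]}, {"hand": 8.7, "travel": [0, 0, 0], "twist": [0, 0, -7]}]}}

```text
time: 14.08
position: [0.4015, 0.1978, 0.2005]
tool_rot: [0.953, 0.302, 0.001, 0.0]
ft_force: [-1.0, -0.2, 0.4]
grip_width: 0.087
grip_force: 0.0
```

Call:
{"name": "move_arm", "arguments": {"commands": [{"hand": 8.7, "travel": [0, 0, 0], "twist": [0, 0, -7]}, {"hand": 8.7, "travel": [0, 0, 0], "twist": [0, 0, -7]}, {"hand": 8.7, "travel": [0, 0, 0], "twist": [0, 0, -7]}, {"hand": 8.7, "travel": [0, 0, 0], "twist": [0, 0, -7]}, {"hand": 8.7, "travel": [0, 0, 0], "twist": [0, 0, -7]}]}}

```text
time: 14.5
position: [0.4011, 0.1978, 0.2005]
tool_rot: [0.818, 0.575, 0.001, 0.0]
ft_force: [0.2, 0.4, -0.3]
grip_width: 0.087
grip_force: 0.0
```

Call:
{"name": "move_arm", "arguments": {"commands": [{"hand": 8.7, "travel": [0, 0, 0], "twist": [0, 0, -7]}, {"hand": 8.7, "travel": [0, 0, 0], "twist": [0, 0, -5]}, {"hand": 8.7, "travel": [0, 0, 0], "twist": [0, 0, 0]}, {"hand": 8.7, "travel": [0, 0, 0], "twist": [0, 0, 0]}]}}

```text
time: 14.83
position: [0.4005, 0.198, 0.2005]
tool_rot: [0.756, 0.654, 0.0, 0.0]
ft_force: [0.5, -0.2, -0.2]
grip_width: 0.0871
grip_force: 0.0
```

```bash
python3 - <<'E'
from h import *
from rig import robot
c,o=snap("w8",robot);print(go(o,(.4448,.2147,.022),-7.6),o["position"])
h=cv2.cvtColor(c["frame"],cv2.COLOR_RGB2HSV)
P=proj(c,(.4448,.2147,.04),o);S=proj(c,(.432,.315,.04),o);print(P,S)
try:
    e=core(c,P);print("core",circ(c,o,e,.04).round(4))
except Exception as x: print(x)
E
```

```text
[[2.28, 4.13, 17.86], 'az -8.3', 'twist_z -0.7'] [0.40046094 0.19800226 0.20052212]
[288.59242024 163.78970741] [265.49908692  69.18498301]
core [0.4443 0.2154 0.014 ]
```

Call:
{"name": "move_arm", "arguments": {"commands": [{"hand": 8.7, "travel": [1.2, 2.0, 3], "twist": [0, 0, -0.7]}, {"hand": 8.7, "travel": [1.1, 2.1, 3], "twist": [0, 0, 0]}, {"hand": 8.7, "travel": [0, 0, 4], "twist": [0, 0, 0]}, {"hand": 8.7, "travel": [0, 0, 2.5], "twist": [0, 0, 0]}, {"hand": 8.7, "travel": [0, 0, 0], "twist": [0, 0, 0]}]}}

```text
time: 15.3
position: [0.4402, 0.2148, 0.0711]
tool_rot: [0.752, 0.66, -0.004, -0.002]
ft_force: [-2.0, -0.7, 0.4]
grip_width: 0.087
grip_force: 0.0
```

Call:
{"name": "move_arm", "arguments": {"commands": [{"hand": 8.7, "travel": [0, 0, 2.7], "twist": [0, 0, 0]}, {"hand": 8.7, "travel": [0, 0, 2.6], "twist": [0, 0, 0]}, {"hand": 8.7, "travel": [0, 0, 0], "twist": [0, 0, 0]}, {"hand": 8.7, "travel": [0, 0, 0], "twist": [0, 0, 0]}]}}

```text
time: 15.63
position: [0.4426, 0.2157, 0.0228]
tool_rot: [0.751, 0.66, -0.001, -0.0]
ft_force: [0.2, -0.3, 0.0]
grip_width: 0.087
grip_force: 0.0
```

```bash
python3 - <<'E'
from h import *
from rig import robot
o=robot.get_obs();print(go(o,(.4445,.215,.022),-7.6),o["position"],o["ft_force"])
E
```

```text
[[-0.04, 0.2, 0.08], 'az -7.4', 'twist_z 0.2'] [0.44261982 0.21566774 0.022844  ] [ 0.1847311  -0.2701464   0.01081879]
```

Call:
{"name": "move_arm", "arguments": {"commands": [{"hand": 8.7, "travel": [0, 0.2, 0], "twist": [0, 0, 0]}, {"hand": 5, "travel": [0, 0, 0], "twist": [0, 0, 0]}, {"hand": 5, "travel": [0, 0, 0], "twist": [0, 0, 0]}, {"hand": 5, "travel": [0, 0, 0], "twist": [0, 0, 0]}, {"hand": 5, "travel": [0, 0, 0], "twist": [0, 0, 0]}]}}

```text
time: 16.05
position: [0.4452, 0.2157, 0.0235]
tool_rot: [0.751, 0.66, 0.001, 0.0]
ft_force: [0.1, -0.6, -0.4]
grip_width: 0.0681
grip_force: 0.0
```

Call:
{"name": "move_arm", "arguments": {"commands": [{"hand": 5, "travel": [0, 0, 0], "twist": [0, 0, 0]}, {"hand": 5, "travel": [0, 0, -2.5], "twist": [0, 0, 0]}, {"hand": 5, "travel": [0, 0, -4], "twist": [0, 0, 0]}, {"hand": 5, "travel": [0, 0, -4], "twist": [0, 0, 0]}, {"hand": 5, "travel": [0, 0, -3], "twist": [0, 0, 0]}]}}

```text
time: 16.47
position: [0.4447, 0.2156, 0.1598]
tool_rot: [0.751, 0.66, 0.0, 0.0]
ft_force: [0.6, 0.4, -1.3]
grip_width: 0.0599
grip_force: 20.0
```

Call:
{"name": "move_arm", "arguments": {"commands": [{"hand": 5, "travel": [0.6, 3.2, 0], "twist": [0, 0, 0]}, {"hand": 5, "travel": [0.7, 3.2, 0], "twist": [0, 0, 0]}, {"hand": 5, "travel": [0.7, 3.2, 0], "twist": [0, 0, 0]}, {"hand": 5, "travel": [0.7, 3.2, 0], "twist": [0, 0, 0]}, {"hand": 5, "travel": [0.7, 3.2, 0], "twist": [0, 0, 0]}]}}

```text
time: 16.88
position: [0.6084, 0.2289, 0.1575]
tool_rot: [0.751, 0.661, -0.0, -0.0]
ft_force: [0.1, -0.3, -1.6]
grip_width: 0.0603
grip_force: 20.0
```

Call:
{"name": "move_arm", "arguments": {"commands": [{"hand": 5, "travel": [0, 0, 0], "twist": [0, 0, 0]}, {"hand": 5, "travel": [0, 0, 0], "twist": [0, 0, 0]}, {"hand": 5, "travel": [0, 0, 0], "twist": [0, 0, 0]}]}}

```text
time: 17.13
position: [0.606, 0.2286, 0.1566]
tool_rot: [0.751, 0.66, -0.002, -0.001]
ft_force: [-0.4, 0.8, -1.5]
grip_width: 0.0599
grip_force: 20.0
```

```bash
python3 - <<'E'
from h import *
from rig import robot
c,o=snap("w9",robot);print(go(o,(.609,.228,.054),-7.6),o["position"],o["grip_width"])
# held core seen from above: expected pixel of its rim centre, and what is seen
T=pose(o);P=proj(c,(T@[0,0,-.017,1])[:3],o);print("exp core",P,[proj(c,(T@[x,y,-.017,1])[:3],o).round(1) for x,y in((.03,0),(-.03,0),(0,.03),(0,-.03),(.014,0),(-.014,0))], "tip",proj(c,(.609,.228,.089),o))
cv2.imwrite("pics/z9.png",cv2.resize(c["frame"][100:320,100:405],None,fx=2.6,fy=2.6,interpolation=2)[:,:,::-1])
g=cv2.cvtColor(c["frame"],cv2.COLOR_RGB2GRAY);print(g[175:320:3,252].tolist());print(g[235,180:330:4].tolist())
E
```

```text
[[-0.01, 0.34, 10.26], 'az -7.3', 'twist_z 0.3'] [0.60597214 0.22862769 0.15656962] 0.059853929910343336
exp core [251.11269075 264.20723565] [array([251. , 210.2]), array([251.2, 312.5]), array([308.3, 264.2]), array([194. , 264.2]), array([251.1, 239.8]), array([251.1, 287.4])] tip [255.50502099 210.93662338]
[95, 78, 84, 65, 64, 68, 71, 60, 85, 80, 84, 86, 110, 111, 105, 101, 104, 94, 105, 97, 106, 81, 106, 114, 120, 106, 48, 42, 58, 67, 79, 80, 83, 79, 76, 50, 52, 78, 124, 98, 108, 92, 109, 91, 52, 50, 52, 49, 8]
[178, 62, 55, 58, 57, 54, 92, 106, 105, 97, 108, 100, 105, 106, 98, 97, 102, 105, 106, 169, 172, 139, 158, 174, 172, 174, 124, 98, 106, 105, 77, 17, 17, 21, 16, 25, 176, 179]
```

View pics/z9.png

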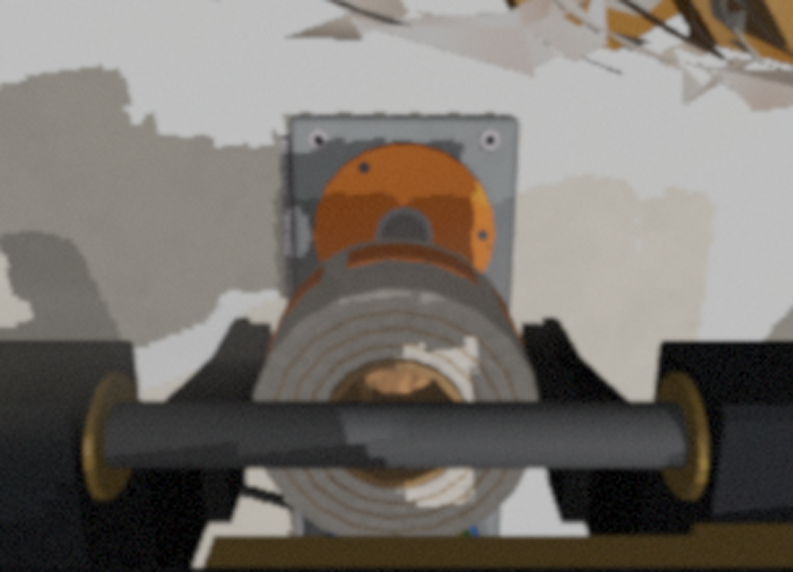

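Crop z9: the core centre is at about (254,263), within 1 mm of the tool centre. The slim post is just ahead, and the bowls stay clear at the top. I'll correct 3.5 mm and lower.

Call:
{"name": "move_arm", "arguments": {"commands": [{"hand": 5, "travel": [0, 0.35, 2], "twist": [0, 0, 0]}, {"hand": 5, "travel": [0, 0, 1.5], "twist": [0, 0, 0]}, {"hand": 5, "travel": [0, 0, 0], "twist": [0, 0, 0]}, {"hand": 5, "travel": [0, 0, 1], "twist": [0, 0, 0]}, {"hand": 5, "travel": [0, 0, 0], "twist": [0, 0, 0]}]}}

```text
time: 17.6
position: [0.6096, 0.2284, 0.1115]
tool_rot: [0.751, 0.661, -0.001, -0.001]
ft_force: [-0.8, 1.1, -1.2]
grip_width: 0.0605
grip_force: 20.0
```

Call:
{"name": "move_arm", "arguments": {"commands": [{"hand": 5, "travel": [0, 0, 1], "twist": [0, 0, 0]}, {"hand": 5, "travel": [0, 0, 1], "twist": [0, 0, 0]}, {"hand": 5, "travel": [0, 0, 1], "twist": [0, 0, 0]}, {"hand": 5, "travel": [0, 0, 1], "twist": [0, 0, 0]}, {"hand": 5, "travel": [0, 0, 0], "twist": [0, 0, 0]}]}}

```text
time: 18.02
position: [0.6093, 0.228, 0.0697]
tool_rot: [0.751, 0.66, -0.002, -0.001]
ft_force: [-0.5, 0.1, -1.1]
grip_width: 0.0605
grip_force: 20.0
```

Call:
{"name": "move_arm", "arguments": {"commands": [{"hand": 5, "travel": [0, 0, 0.8], "twist": [0, 0, 0]}, {"hand": 5, "travel": [0, 0, 0.5], "twist": [0, 0, 0]}, {"hand": 5, "travel": [0, 0, 0], "twist": [0, 0, 0]}, {"hand": 5, "travel": [0, 0, 0], "twist": [0, 0, 0]}]}}

```text
time: 18.35
position: [0.611, 0.2284, 0.0592]
tool_rot: [0.751, 0.66, -0.0, -0.0]
ft_force: [0.1, -0.6, -0.9]
grip_width: 0.0602
grip_force: 20.0
```

Call:
{"name": "move_arm", "arguments": {"commands": [{"hand": 5, "travel": [0, -0.15, 0.4], "twist": [0, 0, 0]}, {"hand": 5, "travel": [0, 0, 0], "twist": [0, 0, 0]}, {"hand": 7.2, "travel": [0, 0, 0], "twist": [0, 0, 0]}, {"hand": 7.2, "travel": [0, 0, 0], "twist": [0, 0, 0]}, {"hand": 7.2, "travel": [0, 0, 0], "twist": [0, 0, 0]}]}}

```text
time: 18.77
position: [0.6101, 0.2287, 0.0561]
tool_rot: [0.751, 0.66, 0.0, 0.0]
ft_force: [-0.1, -0.8, 0.5]
grip_width: 0.0701
grip_force: 0.0
```

Call:
{"name": "move_arm", "arguments": {"commands": [{"hand": 7.2, "travel": [0, 0, -2.5], "twist": [0, 0, 0]}, {"hand": 7.2, "travel": [0, 0, -4], "twist": [0, 0, 0]}, {"hand": 7.2, "travel": [0, 0, -4], "twist": [0, 0, 0]}, {"hand": 8.7, "travel": [0, 0, -4], "twist": [0, 0, 0]}, {"hand": 8.7, "travel": [0, 0, 0], "twist": [0, 0, 0]}]}}

```text
time: 19.18
position: [0.6153, 0.2299, 0.2105]
tool_rot: [0.751, 0.661, 0.008, 0.005]
ft_force: [0.8, 0.6, 0.6]
grip_width: 0.0789
grip_force: 0.0
```

Call:
{"name": "move_arm", "arguments": {"commands": [{"hand": 8.7, "travel": [-3, -1.8, 0], "twist": [0, 0, 0]}, {"hand": 8.7, "travel": [-3.1, -1.9, 0], "twist": [0, 0, 0]}, {"hand": 8.7, "travel": [-3.1, -1.9, 0], "twist": [0, 0, 0]}, {"hand": 8.7, "travel": [-3.1, -1.9, 0], "twist": [0, 0, 0]}, {"hand": 8.7, "travel": [-3.1, -1.9, 0], "twist": [0, 0, 0]}]}}

```text
time: 19.6
position: [0.4958, 0.0869, 0.2009]
tool_rot: [0.751, 0.661, 0.0, 0.001]
ft_force: [-0.0, 0.7, 0.9]
grip_width: 0.0868
grip_force: 0.0
```

Call:
{"name": "move_arm", "arguments": {"commands": [{"hand": 8.7, "travel": [-3.1, -1.9, 0], "twist": [0, 0, 0]}, {"hand": 8.7, "travel": [-3.1, -1.9, 0], "twist": [0, 0, 0]}, {"hand": 8.7, "travel": [-3.1, -1.8, 0], "twist": [0, 0, 0]}, {"hand": 8.7, "travel": [-3.1, -1.8, 0], "twist": [0, 0, 0]}, {"hand": 8.7, "travel": [0, 0, 0], "twist": [0, 0, 0]}]}}

```text
time: 20.02
position: [0.4038, -0.0286, 0.2006]
tool_rot: [0.752, 0.659, -0.001, -0.001]
ft_force: [-0.0, 0.5, 0.2]
grip_width: 0.0869
grip_force: 0.0
```

Call:
{"name": "move_arm", "arguments": {"commands": [{"hand": 8.7, "travel": [0, 0, 0], "twist": [0, 0, 0]}, {"hand": 8.7, "travel": [0, 0, 0], "twist": [0, 0, 0]}]}}

```text
time: 20.18
position: [0.4085, -0.0259, 0.201]
tool_rot: [0.751, 0.66, 0.001, 0.001]
ft_force: [-0.7, -0.7, -0.2]
grip_width: 0.0869
grip_force: 0.0
```

```bash
python3 - <<'E'
from h import *
from rig import robot
c,o=snap("w10",robot);print(o["position"])
P=proj(c,(.421,.0575,.01),o);print(P)
e=min(blobs(c,"orange",300)[0],key=lambda b:np.hypot(*(np.array(b[0][0])-P)))[0]
print(np.round(e[0],1),np.round(e[1],1),circ(c,o,e,.006).round(4))
c7,o7=pickle.load(open("w7.pkl","rb"));t=pickle.load(open("c0.pkl","rb"))["top"]
x,r=tri([ray(c,e[0],o),ray(c7,(368.1,128.1),o7),ray(t,(237.7,232.3))]);print("tri",x,r)
print(go(o,(x[0],x[1],.024),-7.6))
# placed white roll: core seen by wrist in this view? top cam instead
t2=robot.camera("top");print([ (np.round(e[0],1),np.round(e[1],1)) for e,a in blobs(t2,"orange",60,120)[0] if e[0][1]>140 and 150<e[0][0]<250])
E
```

```text
[ 0.40849604 -0.02586026  0.20098039]
[252.70788118 106.94990044]
[250.3 108.8] [39.6 47.1] [0.418  0.0554 0.0251]
tri [ 0.41969311  0.05642925 -0.00081672] 0.0017809916616264715
[[8.3, 0.02, 17.7], 'az -7.4', 'twist_z 0.2']
[(array([208. , 173.3]), array([12.2, 21.7])), (array([184.6, 169.9]), array([21.2, 22.8]))]
```

```bash
python3 - <<'E'
from h import *
HUE["o2"]=(0,22)
for n,uv in(("w7",(369,128)),("w10",(250,108))):
    c,o=pickle.load(open(n+".pkl","rb"))
    for s in(70,110):
        e,a=min(blobs(c,"o2",300,s,25)[0],key=lambda b:np.hypot(*(np.array(b[0][0])-uv)))
        print(n,s,np.round(e[0],1),np.round(e[1],1),a,circ(c,o,e,.006).round(4),circ(c,o,e,.028).round(4))
E
```

```text
w7 70 [368.1 128. ] [43.9 49.2] 1645.5 [0.4206 0.0591 0.0275] [0.4216 0.0681 0.0258]
w7 110 [368.1 128.1] [43.2 48.2] 1581.0 [0.4206 0.0591 0.027 ] [0.4215 0.0681 0.0253]
w10 70 [252.1 106.3] [46.5 48.5] 1721.5 [0.4204 0.0578 0.0273] [0.4202 0.0573 0.0255]
w10 110 [252.2 106.4] [45.6 47.5] 1648.0 [0.4204 0.0577 0.0267] [0.4203 0.0571 0.025 ]
```

Small keeper: (0.4204, 0.0577), with its flange near the table as expected.

Call:
{"name": "move_arm", "arguments": {"commands": [{"hand": 8.7, "travel": [2.8, 0, 2.8], "twist": [0, 0, 0]}, {"hand": 8.7, "travel": [2.8, 0.1, 2.8], "twist": [0, 0, 0]}, {"hand": 8.7, "travel": [2.8, 0, 2.8], "twist": [0, 0, 0]}, {"hand": 8.7, "travel": [0, 0, 4], "twist": [0, 0, 0]}, {"hand": 8.7, "travel": [0, 0, 0], "twist": [0, 0, 0]}]}}

```text
time: 20.7
position: [0.4153, 0.0604, 0.069]
tool_rot: [0.749, 0.662, -0.006, -0.006]
ft_force: [-1.2, -1.0, -0.6]
grip_width: 0.0872
grip_force: 0.0
```

Call:
{"name": "move_arm", "arguments": {"commands": [{"hand": 8.7, "travel": [0, 0, 2.5], "twist": [0, 0, 0]}, {"hand": 8.7, "travel": [0, 0, 2.3], "twist": [0, 0, 0]}, {"hand": 8.7, "travel": [0, 0, 0], "twist": [0, 0, 0]}, {"hand": 8.7, "travel": [0, 0, 0], "twist": [0, 0, 0]}]}}

```text
time: 21.03
position: [0.4197, 0.0577, 0.0293]
tool_rot: [0.751, 0.661, -0.0, -0.0]
ft_force: [-0.3, -0.1, 0.2]
grip_width: 0.0871
grip_force: 0.0
```

```bash
python3 - <<'E'
from h import *
from rig import robot
o=robot.get_obs();print(go(o,(.4204,.0577,.024),-7.6),o["position"],o["ft_force"])
E
```

```text
[[0.01, 0.07, 0.53], 'az -7.3', 'twist_z 0.3'] [0.41970729 0.05768785 0.02930882] [-0.26018651 -0.13223858  0.22431969]
```

Call:
{"name": "move_arm", "arguments": {"commands": [{"hand": 8.7, "travel": [0, 0.1, 0.5], "twist": [0, 0, 0]}, {"hand": 3, "travel": [0, 0, 0], "twist": [0, 0, 0]}, {"hand": 3, "travel": [0, 0, 0], "twist": [0, 0, 0]}, {"hand": 3, "travel": [0, 0, 0], "twist": [0, 0, 0]}, {"hand": 3, "travel": [0, 0, 0], "twist": [0, 0, 0]}]}}

```text
time: 21.45
position: [0.4208, 0.0573, 0.0244]
tool_rot: [0.751, 0.66, 0.001, 0.001]
ft_force: [0.2, -0.4, 0.9]
grip_width: 0.0679
grip_force: 0.0
```

Call:
{"name": "move_arm", "arguments": {"commands": [{"hand": 3, "travel": [0, 0, 0], "twist": [0, 0, 0]}, {"hand": 3, "travel": [0, 0, 0], "twist": [0, 0, 0]}, {"hand": 3, "travel": [0, 0, 0], "twist": [0, 0, 0]}, {"hand": 3, "travel": [0, 0, 0], "twist": [0, 0, 0]}, {"hand": 3, "travel": [0, 0, 0], "twist": [0, 0, 0]}]}}

```text
time: 21.87
position: [0.4202, 0.0574, 0.0235]
tool_rot: [0.751, 0.66, -0.0, -0.0]
ft_force: [0.0, 0.0, 0.6]
grip_width: 0.0356
grip_force: 18.8
```

Call:
{"name": "move_arm", "arguments": {"commands": [{"hand": 3, "travel": [0, 0, -2.5], "twist": [0, 0, 0]}, {"hand": 3, "travel": [0, 0, -4], "twist": [0, 0, 0]}, {"hand": 3, "travel": [0, 0, -4], "twist": [0, 0, 0]}, {"hand": 3, "travel": [0, 0, -3], "twist": [0, 0, 0]}, {"hand": 3, "travel": [2.7, 2.3, 0], "twist": [0, 0, 0]}]}}

```text
time: 22.28
position: [0.4443, 0.0796, 0.1633]
tool_rot: [0.752, 0.659, 0.0, 0.001]
ft_force: [-0.0, -0.4, -1.5]
grip_width: 0.0357
grip_force: 20.0
```

Call:
{"name": "move_arm", "arguments": {"commands": [{"hand": 3, "travel": [2.7, 2.3, 0], "twist": [0, 0, 0]}, {"hand": 3, "travel": [2.7, 2.4, 0], "twist": [0, 0, 0]}, {"hand": 3, "travel": [2.7, 2.4, 0], "twist": [0, 0, 0]}, {"hand": 3, "travel": [2.8, 2.4, 0], "twist": [0, 0, 0]}, {"hand": 3, "travel": [2.8, 2.4, 0], "twist": [0, 0, 0]}]}}

```text
time: 22.7
position: [0.5825, 0.2032, 0.1582]
tool_rot: [0.751, 0.661, -0.001, -0.0]
ft_force: [0.9, -0.8, -1.0]
grip_width: 0.0355
grip_force: 20.0
```

Call:
{"name": "move_arm", "arguments": {"commands": [{"hand": 3, "travel": [2.8, 2.4, 0], "twist": [0, 0, 0]}, {"hand": 3, "travel": [0, 0, 0], "twist": [0, 0, 0]}, {"hand": 3, "travel": [0, 0, 0], "twist": [0, 0, 0]}, {"hand": 3, "travel": [0, 0, 0], "twist": [0, 0, 0]}]}}

```text
time: 23.03
position: [0.6077, 0.2263, 0.1574]
tool_rot: [0.751, 0.661, -0.002, -0.001]
ft_force: [0.6, -0.8, -0.2]
grip_width: 0.0351
grip_force: 20.0
```

```bash
python3 - <<'E'
from h import *
from rig import robot
c,o=snap("w11",robot);print(go(o,(.609,.228,.0945),-7.6),o["position"],o["grip_width"])
T=pose(o)
# held keeper in hand: collar top outer edges at tool z=-.004
for x in(-.002,0,.002): print(x,[proj(c,(T@[x+a,b,-.004,1])[:3],o).round(1).tolist() for a,b in((.018,0),(-.018,0),(0,.018),(0,-.018))])
HUE["o2"]=(0,22);h=cv2.cvtColor(c["frame"],cv2.COLOR_RGB2HSV);m=cv2.inRange(h,(0,120,40),(22,255,255))
for r in range(215,312,4):
    w=np.flatnonzero(m[r,180:330])+180
    print(r,(w.min(),w.max(),len(w)) if len(w) else None,end="; ")
E
```

```text
[[0.19, 0.13, 6.29], 'az -7.3', 'twist_z 0.3'] [0.60772806 0.22630667 0.1573912 ] 0.0350727579437685
-0.002 [[251.2, 226.3], [251.2, 283.1], [282.7, 255.6], [219.7, 255.6]]
0 [[251.1, 223.0], [251.2, 280.1], [282.8, 252.4], [219.6, 252.4]]
0.002 [[251.1, 219.6], [251.2, 277.1], [282.9, 249.2], [219.5, 249.2]]
215 (np.int64(215), np.int64(288), 74); 219 (np.int64(214), np.int64(290), 77); 223 (np.int64(216), np.int64(289), 74); 227 (np.int64(224), np.int64(281), 58); 231 (np.int64(225), np.int64(281), 57); 235 (np.int64(223), np.int64(282), 46); 239 (np.int64(222), np.int64(283), 42); 243 (np.int64(221), np.int64(323), 53); 247 (np.int64(221), np.int64(326), 70); 251 (np.int64(180), np.int64(327), 74); 255 (np.int64(180), np.int64(328), 9); 259 (np.int64(180), np.int64(329), 7); 263 (np.int64(324), np.int64(329), 6); 267 (np.int64(325), np.int64(329), 5); 271 (np.int64(325), np.int64(329), 5); 275 (np.int64(180), np.int64(329), 7); 279 (np.int64(180), np.int64(329), 7); 283 (np.int64(180), np.int64(329), 19); 287 (np.int64(180), np.int64(329), 16); 291 (np.int64(180), np.int64(327), 9); 295 None; 299 (np.int64(240), np.int64(240), 1); 303 (np.int64(243), np.int64(329), 11); 307 (np.int64(180), np.int64(329), 136); 311 (np.int64(180), np.int64(329), 150);
```

Call:
{"name": "move_arm", "arguments": {"commands": [{"hand": 3, "travel": [0.2, 0.1, 2], "twist": [0, 0, 0]}, {"hand": 3, "travel": [0, 0, 2], "twist": [0, 0, 0]}, {"hand": 3, "travel": [0, 0, 0], "twist": [0, 0, 0]}, {"hand": 3, "travel": [0, 0, 0.6], "twist": [0, 0, 0]}, {"hand": 3, "travel": [0, 0, 0], "twist": [0, 0, 0]}]}}

```text
time: 23.5
position: [0.61, 0.2278, 0.1123]
tool_rot: [0.751, 0.66, -0.001, -0.0]
ft_force: [-0.8, -0.7, -0.4]
grip_width: 0.0352
grip_force: 20.0
```

Call:
{"name": "move_arm", "arguments": {"commands": [{"hand": 3, "travel": [0, 0, 0.5], "twist": [0, 0, 0]}, {"hand": 3, "travel": [0, 0, 0.5], "twist": [0, 0, 0]}, {"hand": 3, "travel": [0, 0, 0.4], "twist": [0, 0, 0]}, {"hand": 3, "travel": [0, 0, 0], "twist": [0, 0, 0]}, {"hand": 3, "travel": [0, 0, 0], "twist": [0, 0, 0]}]}}

```text
time: 23.92
position: [0.6105, 0.2285, 0.0984]
tool_rot: [0.751, 0.661, -0.0, -0.0]
ft_force: [-0.0, 0.3, -0.7]
grip_width: 0.0355
grip_force: 20.0
```

Call:
{"name": "move_arm", "arguments": {"commands": [{"hand": 3, "travel": [0, -0.1, 0.3], "twist": [0, 0, 0]}, {"hand": 3, "travel": [0, 0, 0], "twist": [0, 0, 0]}, {"hand": 5.5, "travel": [0, 0, 0], "twist": [0, 0, 0]}, {"hand": 5.5, "travel": [0, 0, 0], "twist": [0, 0, 0]}, {"hand": 5.5, "travel": [0, 0, 0], "twist": [0, 0, 0]}]}}

```text
time: 24.33
position: [0.61, 0.2287, 0.0958]
tool_rot: [0.751, 0.66, 0.0, 0.0]
ft_force: [-0.7, -0.7, 0.2]
grip_width: 0.0481
grip_force: 0.0
```

Call:
{"name": "move_arm", "arguments": {"commands": [{"hand": 5.5, "travel": [0, 0, 0], "twist": [0, 0, 0]}, {"hand": 5.5, "travel": [0, 0, -2.5], "twist": [0, 0, 0]}, {"hand": 5.5, "travel": [0, 0, -4], "twist": [0, 0, 0]}, {"hand": 5.5, "travel": [0, 0, -4], "twist": [0, 0, 0]}, {"hand": 5.5, "travel": [-0.3, -3.7, -1], "twist": [0, 0, 0]}]}}

```text
time: 24.75
position: [0.584, 0.2309, 0.2183]
tool_rot: [0.752, 0.659, 0.01, 0.006]
ft_force: [1.6, 1.6, 1.4]
grip_width: 0.0552
grip_force: 0.0
```

Call:
{"name": "move_arm", "arguments": {"commands": [{"hand": 5.5, "travel": [-0.3, -3.7, 0], "twist": [0, 0, 0]}, {"hand": 5.5, "travel": [-0.3, -3.7, 0], "twist": [0, 0, 0]}, {"hand": 5.5, "travel": [-0.3, -3.8, 0], "twist": [0, 0, 0]}, {"hand": 5.5, "travel": [-0.4, -3.8, 0], "twist": [0, 0, 0]}, {"hand": 5.5, "travel": [0, 0, 0], "twist": [0, 0, 0]}]}}

```text
time: 25.17
position: [0.4114, 0.2355, 0.2096]
tool_rot: [0.75, 0.661, -0.006, -0.003]
ft_force: [0.0, 0.2, -0.2]
grip_width: 0.0552
grip_force: 0.0
```

Call:
{"name": "move_arm", "arguments": {"commands": [{"hand": 5.5, "travel": [0, 0, 0], "twist": [0, 0, 0]}, {"hand": 5.5, "travel": [0, 0, 0], "twist": [0, 0, 0]}]}}

```text
time: 25.33
position: [0.4235, 0.237, 0.2113]
tool_rot: [0.751, 0.661, 0.001, 0.001]
ft_force: [-0.4, 0.2, -0.2]
grip_width: 0.0551
grip_force: 0.0
```

```bash
python3 - <<'E'
from h import *
from rig import robot
c,o=snap("w12",robot);print(o["position"])
print(proj(c,(.432,.315,.0),o),proj(c,(.432,.315,.08),o))
h=cv2.cvtColor(c["frame"],cv2.COLOR_RGB2HSV);m=cv2.inRange(h,(0,0,0),(180,255,110));m[230:]=0
for k in cv2.findContours(m,0,1)[0]:
    if cv2.contourArea(k)>80: print("dark",cv2.minAreaRect(k),cv2.contourArea(k),cv2.boundingRect(k))
for r in range(70,160,5):
    print(r,[tuple(int(x) for x in h[r,q]) for q in range(205,300,8)])
E
```

```text
[0.42351127 0.23700074 0.21132228]
[249.89024223 112.54307203] [249.52790483 111.75571381]
dark ((9.270269393920898, 225.62161254882812), (34.4093017578125, 16.274669647216797), 35.53767776489258) 81.5 (0, 209, 29, 21)
dark ((394.0, 214.0), (30.0, 40.0), 90.0) 482.0 (374, 199, 41, 31)
dark ((444.0596008300781, 179.326416015625), (16.41179656982422, 23.1060848236084), 30.256441116333008) 247.5 (433, 168, 22, 22)
dark ((122.5, 195.0), (68.0, 169.0), 90.0) 6942.0 (38, 161, 170, 69)
dark ((423.664306640625, 171.57666015625), (18.002838134765625, 35.7640266418457), 25.016895294189453) 302.0 (413, 159, 27, 33)
dark ((398.1184387207031, 163.92529296875), (28.983173370361328, 53.22647476196289), 24.075498580932617) 709.5 (382, 143, 41, 51)
dark ((379.9700622558594, 159.21279907226562), (26.17786407470703, 56.913002014160156), 17.474775314331055) 396.5 (364, 136, 38, 55)
dark ((358.853759765625, 178.3280029296875), (7.941847801208496, 101.80409240722656), 5.964487075805664) 426.5 (354, 128, 15, 102)
dark ((88.98359680175781, 107.14935302734375), (183.92018127441406, 13.741400718688965), 11.02
[... 3123 characters left out ...]
140 [(90, 1, 194), (0, 0, 195), (90, 1, 195), (0, 0, 196), (0, 0, 195), (0, 0, 195), (90, 1, 195), (90, 1, 194), (120, 1, 196), (0, 0, 195), (120, 1, 196), (0, 0, 194)]
145 [(120, 1, 195), (120, 1, 192), (15, 3, 183), (0, 0, 192), (150, 1, 192), (0, 0, 194), (120, 1, 193), (0, 0, 195), (120, 1, 196), (120, 1, 195), (0, 0, 195), (90, 1, 195)]
150 [(15, 6, 169), (19, 19, 146), (19, 20, 143), (21, 18, 142), (20, 21, 145), (19, 19, 145), (19, 13, 155), (60, 1, 195), (0, 0, 195), (150, 1, 195), (0, 0, 195), (90, 1, 195)]
155 [(18, 18, 145), (24, 18, 144), (22, 20, 143), (20, 21, 144), (20, 21, 144), (20, 21, 145), (20, 15, 155), (120, 1, 195), (150, 1, 195), (0, 0, 195), (0, 0, 195), (0, 0, 195)]
```

Call:
{"name": "move_arm", "arguments": {"commands": [{"hand": 5.5, "travel": [2, 0, 0], "twist": [0, 0, 0]}, {"hand": 5.5, "travel": [0, 0, 0], "twist": [0, 0, 0]}, {"hand": 5.5, "travel": [0, 0, 0], "twist": [0, 0, 0]}]}}

```text
time: 25.63
position: [0.4266, 0.2568, 0.2106]
tool_rot: [0.751, 0.661, 0.001, 0.0]
ft_force: [0.6, 0.6, -0.0]
grip_width: 0.0552
grip_force: 0.0
```

```bash
python3 - <<'E'
from h import *
from rig import robot
c,o=snap("w13",robot);print(o["position"])
R_=[]
for n in("w12","w13"):
    c,o=pickle.load(open(n+".pkl","rb"));h=cv2.cvtColor(c["frame"],cv2.COLOR_RGB2HSV)
    m=cv2.inRange(h,(9,75,85),(18,255,255));m[150:]=0;m[:50]=0;m[:,:215]=0;m[:,275:]=0
    m=cv2.morphologyEx(m,cv2.MORPH_OPEN,np.ones((3,3)))
    k=max(cv2.findContours(m,0,1)[0],key=cv2.contourArea);e=cv2.fitEllipse(cv2.convexHull(k))
    print("knob",np.round(e[0],1),np.round(e[1],1),[circ(c,o,e,z).round(4) for z in(.06,.075)]);R_.append(ray(c,e[0],o))
    b=cv2.inRange(h,(0,60,0),(8,255,130))|cv2.inRange(h,(0,0,0),(180,255,75));b[150:]=0;b[:50]=0;b[:,:215]=0;b[:,275:]=0
    for k in cv2.findContours(b,0,1)[0]:
        if cv2.contourArea(k)>20: print(" base",cv2.minAreaRect(k),cv2.contourArea(k))
print(tri(R_))
cv2.imwrite("pics/z13.png",cv2.resize(c["frame"][70:160,195:305],None,fx=6.5,fy=6.5,interpolation=2)[:,:,::-1])
E
```

```text
[0.42659765 0.25684414 0.2105746 ]
knob [245.9  91.5] [22.6 25.7] [array([0.4308, 0.335 , 0.0118]), array([0.4309, 0.3339, 0.0112])]
 base ((246.1404571533203, 102.22472381591797), (28.51394271850586, 16.535968780517578), 57.9946174621582) 150.0
knob [245.2 113.7] [22.6 25. ] [array([0.4301, 0.3335, 0.012 ]), array([0.4304, 0.3334, 0.0114])]
 base ((249.9730224609375, 127.77388000488281), (8.051957130432129, 16.425992965698242), 75.0685806274414) 71.0
 base ((240.23757934570312, 100.66515350341797), (5.85225248336792, 15.875076293945312), 70.34617614746094) 57.5
(array([0.4307976 , 0.33343152, 0.08248469]), np.float64(0.0002021326686821186))
```

View pics/z13.png

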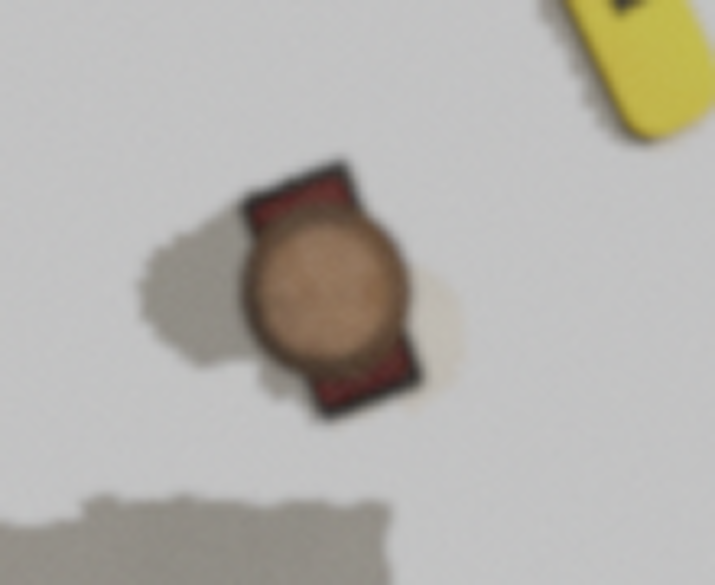

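Crop z13: seen from above, the knob is at full-picture (245,114). The stamp's base long side is tilted about 22° from tool x, with its far end to the left, and the cutter is well clear. The knob axis is (0.4306, 0.3335), top at 82 mm.

Call:
{"name": "move_arm", "arguments": {"commands": [{"hand": 5.5, "travel": [2.5, -0.2, 1.5], "twist": [0, 0, 0]}, {"hand": 5.5, "travel": [2.5, -0.2, 1.5], "twist": [0, 0, 0]}, {"hand": 5.5, "travel": [2.7, -0.2, 1.5], "twist": [0, 0, 0]}, {"hand": 5.5, "travel": [0, 0, 0], "twist": [0, 0, 0]}, {"hand": 5.5, "travel": [0, 0, 3], "twist": [0, 0, 0]}]}}

```text
time: 26.1
position: [0.4323, 0.3359, 0.1384]
tool_rot: [0.75, 0.661, 0.005, 0.001]
ft_force: [0.6, 0.2, 0.0]
grip_width: 0.0548
grip_force: 0.0
```

Call:
{"name": "move_arm", "arguments": {"commands": [{"hand": 5.5, "travel": [0, 0, 0], "twist": [0, 0, 0]}, {"hand": 5.5, "travel": [0, 0, 0], "twist": [0, 0, 0]}, {"hand": 5.5, "travel": [0, 0, 0], "twist": [0, 0, 0]}]}}

```text
time: 26.35
position: [0.429, 0.333, 0.1362]
tool_rot: [0.751, 0.66, -0.0, 0.0]
ft_force: [-0.1, -0.3, -0.1]
grip_width: 0.055
grip_force: 0.0
```

```bash
python3 - <<'E'
from h import *
from rig import robot
o=robot.get_obs();print(go(o,(.4306,.3335,.055),-7.6),o["position"],o["ft_force"])
E
```

```text
[[0.08, 0.15, 8.12], 'az -7.4', 'twist_z 0.2'] [0.42904868 0.33295195 0.13617528] [-0.09489176 -0.29106253 -0.12632474]
```

Call:
{"name": "move_arm", "arguments": {"commands": [{"hand": 5.5, "travel": [0.1, 0.15, 2.5], "twist": [0, 0, 0]}, {"hand": 5.5, "travel": [0, 0, 3], "twist": [0, 0, 0]}, {"hand": 5.5, "travel": [0, 0, 2.6], "twist": [0, 0, 0]}, {"hand": 5.5, "travel": [0, 0, 0], "twist": [0, 0, 0]}, {"hand": 5.5, "travel": [0, 0, 0], "twist": [0, 0, 0]}]}}

```text
time: 26.77
position: [0.4303, 0.3339, 0.0549]
tool_rot: [0.751, 0.66, -0.001, -0.0]
ft_force: [0.1, 0.2, 0.2]
grip_width: 0.0549
grip_force: 0.0
```

Call:
{"name": "move_arm", "arguments": {"commands": [{"hand": 2, "travel": [0, 0, 0], "twist": [0, 0, 0]}, {"hand": 2, "travel": [0, 0, 0], "twist": [0, 0, 0]}, {"hand": 2, "travel": [0, 0, 0], "twist": [0, 0, 0]}, {"hand": 2, "travel": [0, 0, 0], "twist": [0, 0, 0]}, {"hand": 2, "travel": [0, 0, 0], "twist": [0, 0, 0]}]}}

```text
time: 27.18
position: [0.4307, 0.3347, 0.0555]
tool_rot: [0.751, 0.661, 0.001, 0.0]
ft_force: [-0.7, 0.3, 0.1]
grip_width: 0.0295
grip_force: 0.0
```

Call:
{"name": "move_arm", "arguments": {"commands": [{"hand": 2, "travel": [0, 0, 0], "twist": [0, 0, 0]}, {"hand": 2, "travel": [0, 0, 0], "twist": [0, 0, 0]}]}}

```text
time: 27.35
position: [0.4303, 0.3346, 0.0552]
tool_rot: [0.751, 0.66, 0.0, 0.0]
ft_force: [-0.5, 0.1, 3.9]
grip_width: 0.0241
grip_force: 19.6
```

Call:
{"name": "move_arm", "arguments": {"commands": [{"hand": 2, "travel": [0, 0, -2.5], "twist": [0, 0, 0]}, {"hand": 2, "travel": [0, 0, -4], "twist": [0, 0, 0]}, {"hand": 2, "travel": [0, 0, -4], "twist": [0, 0, 0]}, {"hand": 2, "travel": [0, 0, -3.5], "twist": [0, 0, 0]}, {"hand": 2, "travel": [-2.2, 2.7, 0], "twist": [0, 0, 0]}]}}

```text
time: 27.77
position: [0.4542, 0.3138, 0.2012]
tool_rot: [0.749, 0.663, 0.006, 0.0]
ft_force: [1.6, 1.1, -0.9]
grip_width: 0.0241
grip_force: 19.6
```

Call:
{"name": "move_arm", "arguments": {"commands": [{"hand": 2, "travel": [-2.2, 2.7, 0], "twist": [0, 0, 0]}, {"hand": 2, "travel": [-2.2, 2.7, 0], "twist": [0, 0, 0]}, {"hand": 2, "travel": [-2.2, 2.7, 0], "twist": [0, 0, 0]}, {"hand": 2, "travel": [-2.3, 2.7, 0], "twist": [0, 0, 0]}, {"hand": 2, "travel": [-2.3, 2.7, 0], "twist": [0, 0, 0]}]}}

```text
time: 28.18
position: [0.5743, 0.1795, 0.1942]
tool_rot: [0.751, 0.661, -0.0, -0.0]
ft_force: [0.9, 0.1, -0.8]
grip_width: 0.0245
grip_force: 19.6
```

Call:
{"name": "move_arm", "arguments": {"commands": [{"hand": 2, "travel": [-2.3, 2.7, 0], "twist": [0, 0, 0]}, {"hand": 2, "travel": [0, 0, 0], "twist": [0, 0, 7]}, {"hand": 2, "travel": [0, 0, 0], "twist": [0, 0, 7]}, {"hand": 2, "travel": [0, 0, 0], "twist": [0, 0, 7]}, {"hand": 2, "travel": [0, 0, 0], "twist": [0, 0, 1]}]}}

```text
time: 28.6
position: [0.5974, 0.1541, 0.1939]
tool_rot: [0.864, 0.504, -0.001, -0.0]
ft_force: [0.1, 0.1, -1.6]
grip_width: 0.0246
grip_force: 19.6
```

Call:
{"name": "move_arm", "arguments": {"commands": [{"hand": 2, "travel": [0, 0, 0], "twist": [0, 0, 0]}, {"hand": 2, "travel": [0, 0, 0], "twist": [0, 0, 0]}, {"hand": 2, "travel": [0, 0, 0], "twist": [0, 0, 0]}]}}

```text
time: 28.85
position: [0.5974, 0.1548, 0.1945]
tool_rot: [0.863, 0.506, -0.0, -0.0]
ft_force: [0.1, -0.3, -1.3]
grip_width: 0.0243
grip_force: 19.6
```

```bash
python3 - <<'E'
from h import *
from rig import robot
c,o=snap("w14",robot);print(go(o,(.599,.1535,.077)),o["position"],o["grip_width"],o["ft_force"])
T=pose(o)
# expected base corners of the held stamp (stamp axis at the tool centre, underside at tool z=+.055), long side along the stand y
for a in(.022,-.022): print([proj(c,(T@np.r_[R.from_euler("z",-22,degrees=True).apply((a,b,.04)),1])[:3],o).round(0) for b in(.011,-.011)])
h=cv2.cvtColor(c["frame"],cv2.COLOR_RGB2HSV);m=cv2.inRange(h,(0,110,20),(7,255,140))|cv2.inRange(h,(173,110,20),(180,255,140));m[255:]=0
for k in cv2.findContours(m,0,1)[0]:
    if cv2.contourArea(k)>25: print("red",cv2.minAreaRect(k),cv2.contourArea(k),cv2.boundingRect(k))
E
```

```text
[[-0.03, 0.2, 11.75], 'az -29.2'] [0.59742375 0.15480153 0.19448085] 0.024259789433598564 [ 0.07136247 -0.28137044 -1.34035687]
[array([254., 191.]), array([225., 202.])]
[array([276., 244.]), array([249., 254.])]
```

Call:
{"name": "move_arm", "arguments": {"commands": [{"hand": 2, "travel": [0.1, 0.2, 3], "twist": [0, 0, 0]}, {"hand": 2, "travel": [0, 0, 3], "twist": [0, 0, 0]}, {"hand": 2, "travel": [0, 0, 2.5], "twist": [0, 0, 0]}, {"hand": 2, "travel": [0, 0, 0], "twist": [0, 0, 0]}, {"hand": 2, "travel": [0, 0, 0], "twist": [0, 0, 0]}]}}

```text
time: 29.32
position: [0.5988, 0.1546, 0.1085]
tool_rot: [0.863, 0.505, -0.002, -0.001]
ft_force: [0.4, 0.1, -0.4]
grip_width: 0.0244
grip_force: 19.6
```

Call:
{"name": "move_arm", "arguments": {"commands": [{"hand": 2, "travel": [0, 0, 0.8], "twist": [0, 0, 0]}, {"hand": 2, "travel": [0, 0, 0.8], "twist": [0, 0, 0]}, {"hand": 2, "travel": [0, 0, 0.8], "twist": [0, 0, 0]}, {"hand": 2, "travel": [0, 0, 0.7], "twist": [0, 0, 0]}, {"hand": 2, "travel": [0, 0, 0], "twist": [0, 0, 0]}]}}

```text
time: 29.73
position: [0.5989, 0.1544, 0.0773]
tool_rot: [0.863, 0.505, -0.001, -0.001]
ft_force: [-1.6, 0.3, -1.0]
grip_width: 0.0244
grip_force: 19.6
```

```bash
python3 - <<'E'
from h import *
from rig import robot
o=robot.get_obs();print(go(o,(.599,.1535,.0755)),o["position"],o["grip_width"],o["ft_force"])
E
```

```text
[[-0.07, 0.05, 0.18], 'az -29.3'] [0.59893333 0.15435744 0.07728616] 0.02442118923634942 [-1.57694544  0.26543666 -0.95589524]
```

Call:
{"name": "move_arm", "arguments": {"commands": [{"hand": 2, "travel": [0, 0, 0.25], "twist": [0, 0, 0]}, {"hand": 2, "travel": [0, 0, 0], "twist": [0, 0, 0]}, {"hand": 4.5, "travel": [0, 0, 0], "twist": [0, 0, 0]}, {"hand": 4.5, "travel": [0, 0, 0], "twist": [0, 0, 0]}, {"hand": 4.5, "travel": [0, 0, 0], "twist": [0, 0, 0]}]}}

```text
time: 30.15
position: [0.6003, 0.1545, 0.0765]
tool_rot: [0.863, 0.505, 0.0, 0.0]
ft_force: [0.2, -0.4, -0.1]
grip_width: 0.0368
grip_force: 0.0
```

Call:
{"name": "move_arm", "arguments": {"commands": [{"hand": 4.5, "travel": [0, 0, 0], "twist": [0, 0, 0]}, {"hand": 4.5, "travel": [0, 0, -2], "twist": [0, 0, 0]}, {"hand": 4.5, "travel": [0, 0, -4], "twist": [0, 0, 0]}, {"hand": 4.5, "travel": [0, 0, -4], "twist": [0, 0, 0]}, {"hand": 4.5, "travel": [0, 0, -4], "twist": [0, 0, 0]}]}}

```text
time: 30.57
position: [0.5994, 0.1544, 0.2173]
tool_rot: [0.863, 0.505, -0.001, -0.0]
ft_force: [0.7, 0.1, -0.5]
grip_width: 0.045
grip_force: 0.0
```

Call:
{"name": "move_arm", "arguments": {"commands": [{"hand": 4.5, "travel": [-3, 0, -2], "twist": [0, 0, 0]}, {"hand": 4.5, "travel": [-3, 0, 0], "twist": [0, 0, 0]}, {"hand": 4.5, "travel": [-3, 0, 0], "twist": [0, 0, 0]}, {"hand": 4.5, "travel": [0, 0, 0], "twist": [0, 0, 0]}, {"hand": 4.5, "travel": [0, 0, 0], "twist": [0, 0, 0]}]}}

```text
time: 30.98
position: [0.5553, 0.075, 0.2366]
tool_rot: [0.864, 0.504, 0.0, 0.0]
ft_force: [-0.0, 0.4, -0.6]
grip_width: 0.0447
grip_force: 0.0
```

```bash
python3 - <<'E'
from h import *
from rig import robot
HUE["o2"]=(3,20)
c,o=snap("w15",robot);print(o["position"],o["grip_width"])
t=robot.camera("top")
for n,cc,oo in(("wrist",c,o),("top",t,None)):
    exp={"sk collar":(.609,.228,.097),"lk collar":(.589,.0785,.089),"knob":(.599,.1535,.103)}
    for k,P in exp.items(): print(n,k,"expected",proj(cc,P,oo).round(1))
    for col in("o2","blue"):
        for e,a in blobs(cc,col,40,90,40)[0]:
            if n=="wrist" or (150<e[0][1]<195 and 165<e[0][0]<250): print(n,col,np.round(e[0],1),np.round(e[1],1),a,circ(cc,oo,e,.075).round(4),circ(cc,oo,e,.1).round(4))
E
```

```text
[0.55528196 0.07500409 0.23663367] 0.04470715817500789
wrist sk collar expected [220.2  18.9]
wrist lk collar expected [277.3 169. ]
wrist knob expected [250.9  99.4]
wrist o2 [250.6 102.4] [39.5 58.6] 1296.5 [0.5976 0.1517 0.0256] [0.5972 0.1508 0.0235]
wrist o2 [225.5  33. ] [62.8 78.7] 3106.0 [0.6079 0.2205 0.0331] [0.6067 0.214  0.0304]
wrist blue [273.5 160.3] [54.  58.9] 2204.5 [0.5894 0.0855 0.0317] [0.5897 0.0899 0.0291]
top sk collar expected [179.5 164.6]
top lk collar expected [231.  173.3]
top knob expected [204.8 168.3]
```

```bash
python3 - <<'E'
from h import *
from rig import robot
s=robot.camera("side");h=cv2.cvtColor(s["frame"],cv2.COLOR_RGB2HSV);s0=pickle.load(open("c0.pkl","rb"))["side"]
for n,(x,y),zt,zf,r,rf in(("sk",(.609,.228),.097,.069,.018,.028),("lk",(.589,.0785),.089,.061,.0245,.031),("knob",(.599,.1535),.103,.058,.014,.014)):
    top=proj(s,(x,y-r,zt));fl=proj(s,(x,y+rf,zf));print(n,"exp top row",top.round(1),"flange near bottom",fl.round(1),"L/R",[proj(s,(x+q*rf,y,zf+.004)).round(1)[0] for q in(1,-1)])
    u=int(round(top[0]))
    for row in range(int(top[1])-3,int(fl[1])+5): print(row,[tuple(int(q) for q in h[row,u+d]) for d in(-8,-4,0,4,8)])
E
```

```text
sk exp top row [231.2 208.8] flange near bottom [231.1 226.5] L/R [np.float64(220.8), np.float64(241.9)]
205 [(23, 23, 177), (24, 23, 175), (24, 187, 101), (14, 104, 66), (19, 131, 70)]
206 [(23, 24, 177), (24, 21, 167), (24, 195, 106), (14, 101, 63), (22, 152, 79)]
207 [(25, 25, 176), (27, 18, 155), (26, 197, 105), (14, 100, 61), (23, 166, 86)]
208 [(25, 25, 175), (34, 13, 139), (27, 193, 103), (14, 102, 60), (24, 168, 88)]
209 [(23, 23, 177), (14, 44, 138), (21, 240, 135), (13, 166, 95), (27, 156, 77)]
210 [(24, 23, 177), (12, 136, 171), (16, 242, 180), (16, 242, 157), (35, 114, 56)]
211 [(21, 30, 179), (15, 222, 179), (14, 237, 144), (15, 241, 189), (36, 89, 43)]
212 [(16, 49, 182), (15, 244, 142), (14, 234, 121), (15, 241, 180), (21, 111, 46)]
213 [(15, 54, 175), (14, 240, 139), (14, 234, 124), (15, 241, 182), (14, 130, 55)]
214 [(20, 33, 156), (15, 243, 168), (15, 238, 153), (15, 241, 178), (176, 85, 51)]
215 [(26, 25, 145), (15, 242, 172), (15, 241, 185), (15, 237, 138), (179, 104, 59)]
216 [(15, 58, 164), (15, 240, 140), (15, 238, 146), (14, 232, 113), (12, 202, 110)]
217 [(12
[... 4977 characters left out ...]
, (48, 139, 68), (28, 180, 92)]
211 [(15, 247, 158), (14, 237, 145), (15, 242, 181), (53, 130, 61), (27, 192, 97)]
212 [(14, 236, 121), (14, 234, 123), (15, 242, 198), (34, 147, 64), (24, 174, 101)]
213 [(14, 233, 118), (14, 235, 129), (15, 241, 186), (24, 124, 72), (19, 46, 77)]
214 [(15, 238, 154), (15, 239, 160), (14, 239, 157), (120, 43, 59), (111, 146, 91)]
215 [(15, 241, 182), (15, 241, 182), (14, 234, 119), (118, 118, 65), (108, 195, 89)]
216 [(14, 237, 145), (14, 237, 144), (14, 232, 110), (171, 95, 75), (109, 116, 68)]
217 [(14, 235, 127), (14, 235, 125), (14, 232, 113), (13, 207, 132), (100, 27, 56)]
218 [(14, 234, 123), (14, 234, 119), (14, 236, 109), (15, 243, 165), (90, 15, 67)]
```

The side view agrees with the seated heights of both keepers and the stamp to within 1–2 px, so I'm handing in.

```bash
python3 -c "
from rig import robot
print(robot.hand_in())"
```

```text
the job is handed in; nothing more can be done
None
```

I loaded both rolls, locked them with their keepers and stood the stamp in its rest, then handed in at about 31 s; the last side-camera check put the keepers and stamp at seated height to within 1–2 px (about 3–5 mm), no verdict came back, and I did not measure tilt or re-measure the marker and cutter.

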